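# Sanitise the probe thermometer and close the flask

## Robot

A 6-joint arm with a two-finger parallel gripper is mounted at the origin on the work surface. World frame = base frame: x ahead of the robot, y to its left, z up, the work surface at z = 0. Lengths are in m, angles in degrees, forces in N, time in s.
With the tool pointing down it reaches from about 0.425 to 1.125 m from the base axis. Payload 14.9 kg.
Tool frame: the origin (TCP) lies at the very end of the fingers, on their centre line; the grasp point (between the pads) lies 19 mm behind it; y points along the fingers, x is the direction in which the jaws open and shut, and the axes are right-handed (so a half turn about y gives the same grasp; the last joint's range is limited). The gripper opens to 91 mm and grips with 3 to 60 N. Pads are 32 mm wide; open, the fingers measure 118 mm over their backs; the gripper's body (76 mm by 178 mm) begins 60 mm behind the grasp point.
Start: joints at [-79.028, 21.709, 99.362, -0, 58.929, -1.908], TCP at [0.156, -0.682, 0.214] pointing down, gripper open.
Joint ranges: [-158.91, 158.91], [-42.39, 125.64], [0.06, 152.35], [-60.88, 240.88], [17.5, 164.5], [-176.32, 176.32]. Speed limits (degrees/s): [108.29, 108.29, 136.94, 180, 180, 180].

## Interface

Orientations are given as a 3x3 rotation matrix whose columns are the frame's x, y, z axes.
In Python, from station import arm, optics, ticket gives the robot as it stands.
- The arm moves only by the tool apply_moves, never from a script. Its argument "motion" is a list of rows, each an object with "twist": the turn, a rotation vector about the tool's x, y, z in degrees, a list of three; "delta_pos": the shift along the tool's x, y, z in cm, a list of three; "fingers": the opening, from 0 (shut) to 1 (fully open). A call has 1 to 10 rows; each row is the pose to reach, as a shift and turn from the pose commanded when the call began, along the tool's axes at that moment; what a row does not reach only later rows make up. A row lasts 1/12 s, in which the tool goes at most 41.7 mm and 7.16 degrees, less where a joint would pass 70% of its speed; a pose out of reach is approached as far as the arm can. A call with a gripper value outside its range is refused whole. The fingers move at their own pace and stop on an object; the grip force is fixed at half the most. Time passes only in rows, so rows that repeat a pose let the fingers close. It gives the time, the measured TCP pose, the force and the opening at its end, in the units of the state.
- arm.read_state(): the state, without advancing time (a new reading comes with each control period).
- optics.snapshot(name): name is "scene" or "top" or "wrist"; returns the picture (400x640x3 uint8, red, green, blue); there is no depth.
- optics.calibration(name): a dict with "camera_matrix" (3x3 intrinsics, pixels), "origin" and "attitude" of the camera in the world; the wrist camera has in their place "tool_from_camera" (4x4, takes a point from camera to tool coordinates, whose origin is the TCP and whose axes are the tool frame's). Camera axes: x right, y up, looking along -z (the intrinsics and any distortion apply to the point x, -y, -z); pixel columns grow to the right and rows downward; lengths in m; the calibration is good to about 2 mm. A picture is of the moment at which its call begins: read the wrist's pose just before it. calibration takes no time and is no camera call.
- ticket.sign_off(): hands the job in, once; it reports no verdict.
The state is a dict: "t": time; "joint_positions": joint angles; "qd": joint speeds; "joint_torque": joint torques, N m; "eef_pos": TCP position; "tool_rot": TCP orientation; "contact_force": force on the tool from outside, world axes, zero at the start; "ft_torque": the same for the moment, N m; "gripper_width": finger opening in m.
Only numpy, scipy, OpenCV 4.12 (cv2) and the standard library are available. Lean on these libraries where they do the work, as an engineer would, in place of code of your own. Each camera call takes 0.05 s, during which the arm holds its last target.

## Task

Clean the probe thermometer and close up the sanitiser: take the probe out of its rack, hold it with its tip dipped well down inside the small steel cup for about a second, then stand it fully home in the empty well of the rack and let go. Then take the stopper that fits the white flask, lower it into the neck by hand (do not drop it in) until its collar sits on the rim, and let go. Keep flask and cup standing where they are, and leave the smaller stopper, the bottle and the tub alone.

Things in the scene. Friction and masses are not known exactly. Their poses are not given: they have to be found in the camera images.
- probe: Loose probe thermometer, about 80 g, round about its z axis: a pointed steel stem 6 mm in diameter and 85 mm long below a black upright handle 24 mm in diameter and 60 mm long (145 mm overall). Origin at the stem's tip, z up towards the handle. It starts upright in one well of the rack, its handle's underside resting on the rack's top.
- probe_shoulder (a point): Underside of the probe's handle on its axis, 85 mm above the tip; the handle goes from here 60 mm up.
- rack: Aluminium rack fixed to the table, its place and yaw vary: base 70 mm (x) by 130 mm (y), 100 mm high, a 20 mm thick top plate on two end walls. Two through holes (wells) 15 mm in diameter with a 2 mm chamfer, 64 mm apart along its y. Origin at the centre of its underside. A probe standing in a well rests with its handle's underside on the plate's top, its tip 15 mm above the table.
- well_start (a point): Centre of the mouth of the well where the probe stands at the start, at the top of the rack, 100 mm above the table (rack y = -32 mm).
- well_empty (a point): Centre of the mouth of the empty well, where the probe must finally stand, 100 mm above the table (rack y = +32 mm).
- cup: Loose small open dark steel cup, 250 g, mouth 72 mm in diameter outside, 55 mm high, wall 3 mm, tapering slightly to its foot. Origin at the centre of its underside, z up.
- cup_rim (a point): Centre of the cup's mouth, 55 mm above its underside. The probe's tip is dipped when it is at least 20 mm below this point and inside the cup.
- flask: Loose opaque white flask, 700 g, 98 mm in diameter at the body, sloping in to an upright neck, 140 mm high, open at the top. The neck is 52 mm in diameter outside, its bore 42 mm in diameter and straight over the top 35 mm. Origin at the centre of its underside, z up.
- flask_mouth (a point): Centre of the flask's mouth, level with the rim, 140 mm above its underside.
- stopper_large: Loose stopper that fits the flask, about 60 g, upright in the tray, round about z, 72 mm high: cork plug tapering from 30 mm diameter at the bottom to 37 at 30 mm height, wooden collar 54 mm in diameter, 8 thick, then a round grip 28 mm in diameter from 38 to 72 mm height. Origin: centre of underside, z up; fully home it is 30 mm below the flask's mouth. May swap places with the small one.
- stopper_small: Bystander: a stopper of the same form at two thirds of the size (48 mm high, collar 36 mm in diameter), too small for the flask, 100 mm from the large one in the tray. Origin at the centre of its underside.
- tray: Dark steel tray fixed to the table, 120 mm (x) by 210 mm (y), walls 16 mm high, its floor 4 mm above the table; the two stoppers stand in it 50 mm either side of its centre along its y. Its place and yaw vary. Origin at the centre of its underside.
- bottle: Bystander: closed brown bottle, 58 mm in diameter, 150 mm high, standing beyond the cup. Origin at the centre of its underside.
- tub: Bystander: closed grey tub with a white lid, 90 mm in diameter, 70 mm high, beyond the rack. Origin at the centre of its underside.
Things that resemble listed ones, but are neither listed nor needed, are in the scene too. Leave any red look-alike of the stopper_large alone. What is shaped like the probe but purple is not meant.

How it is judged:
By the outcome, as a careful person would: the job done as asked, in the order asked, and still so for the second after the job is handed in, with the robot touching nothing.
It also fails if it takes over 67 s, if anything falls off the work surface, if the arm or the gripper's body presses on something with over 40 N, if the wrist force passes 120 N, or if a joint passes its speed limit or range.

## Working session

There is one attempt and no reset: what is moved stays moved. The work goes in short steps, Python scripts to look and compute and a tool call to move; the robot and the scene stay as the last step left them, time stands still between calls to the robot, and variables do not carry over. Pictures are saved under pics/ and viewed, and the job is handed in when it is done.

Besides the shell and the picture viewer there is one more tool, called after "Call:" by a JSON object that holds its "method" and its "body", one argument or row to a line. apply_moves: Moves the arm, as the interface text tells. Its arguments: {"type":"object","properties":{"motion":{"type":"array","items":{"type":"object","properties":{"twist":{"type":"array","items":{"type":"number"}},"delta_pos":{"type":"array","items":{"type":"number"}},"fingers":{"type":"number"}}}}},"required":["motion"]}

```bash
ls; mkdir -p pics; python3 - <<'E'
from station import arm, optics, ticket
import cv2, numpy as np
np.set_printoptions(precision=4,suppress=True)
s=arm.read_state();print(s)
for n in("scene","top","wrist"):
    print(n,optics.calibration(n))
    cv2.imwrite(f"pics/{n}0.png",optics.snapshot(n)[:,:,::-1])
E
```

```text
pics
{'t': 0.0, 'joint_positions': array([-79.0266,  21.738 ,  99.3964,   0.0013,  58.9279,  -1.907 ]), 'qd': array([ 0.0261, -0.0233,  0.018 ,  0.066 ,  0.0295,  0.0721]), 'joint_torque': array([ -0.0057, -76.3735, -43.4375,   0.0648,   0.0424,  -0.0001]), 'eef_pos': array([ 0.156 , -0.682 ,  0.2133]), 'tool_rot': array([[ 0.2229, -0.0002,  0.9748],
       [-0.9748,  0.0011,  0.2229],
       [-0.0011, -1.    ,  0.0001]]), 'contact_force': array([ 0.8944, -0.066 ,  0.2945]), 'ft_torque': array([-0.0033,  0.0119,  0.014 ]), 'gripper_width': 0.0910989263908206}
scene {'camera_matrix': array([[428.691 ,   0.    , 322.4762],
       [  0.    , 428.691 , 202.8934],
       [  0.    ,   0.    ,   1.    ]]), 'origin': array([0.8943, 0.3732, 0.8621]), 'attitude': array([[-0.7384, -0.5402,  0.4037],
       [ 0.6742, -0.5794,  0.458 ],
       [-0.0135,  0.6103,  0.792 ]])}
top {'camera_matrix': array([[470.7115,   0.    , 323.8583],
       [  0.    , 470.7115, 200.4242],
       [  0.    ,   0.    ,   1.    ]]), 'origin': array([ 0.3656, -0.0553,  1.4984]), 'attitude': array([[-0.0193,  0.9945, -0.1026],
       [-0.9997, -0.021 , -0.0157],
       [-0.0178,  0.1022,  0.9946]])}
wrist {'camera_matrix': array([[355.5508,   0.    , 320.9557],
       [  0.    , 355.5508, 195.5212],
       [  0.    ,   0.    ,   1.    ]]), 'tool_from_camera': array([[ 1.    ,  0.0007, -0.0016,  0.0007],
       [-0.0018,  0.2507, -0.9681, -0.1705],
       [-0.0002,  0.9681,  0.2507,  0.0695],
       [ 0.    ,  0.    ,  0.    ,  1.    ]])}
```

View pics/scene0.png

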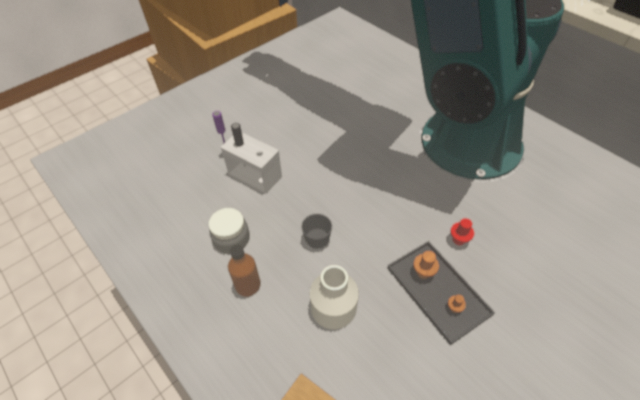

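View pics/top0.png

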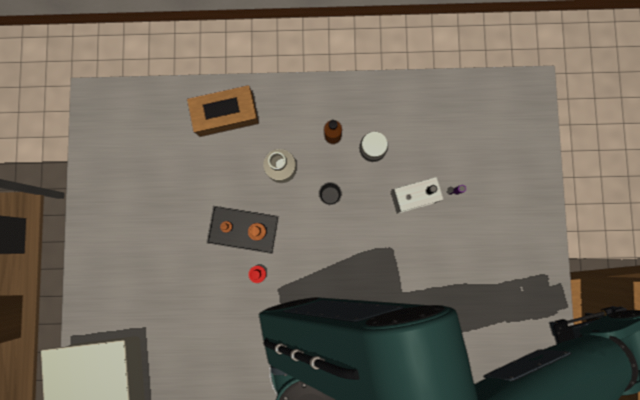

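View pics/wrist0.png

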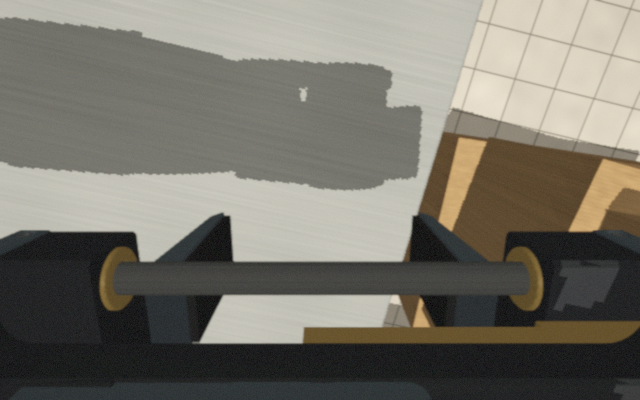

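The overview shows the rack with the probe at top (432,189) and empty well at (408,197). The purple look-alike is at (457,189), the cup at (330,193), the flask at (278,162), the large stopper at (257,231), and the red decoy at (257,273). I'll enlarge these.

```bash
cat > h.py <<'E'
import numpy as np, cv2
from station import arm, optics, ticket
np.set_printoptions(precision=4,suppress=True)
def crop(src,x,y,w,h,k,out):
    im=cv2.imread(src)[y:y+h,x:x+w]; im=cv2.resize(im,None,fx=k,fy=k,interpolation=cv2.INTER_CUBIC)
    for i in range(0,w,10):
        cv2.line(im,(i*k,0),(i*k,8 if (x+i)%50 else 20),(0,255,0),1)
        if (x+i)%20==0: cv2.putText(im,str(x+i),(i*k+2,18),0,.4,(0,255,0),1)
    for j in range(0,h,10):
        cv2.line(im,(0,j*k),(8,j*k),(0,255,0),1)
        if (y+j)%20==0: cv2.putText(im,str(y+j),(10,j*k+5),0,.4,(0,255,0),1)
    cv2.imwrite(out,im)
def campose(n,s=None):
    c=optics.calibration(n);K=c["camera_matrix"]
    if n=="wrist":
        T=c["tool_from_camera"];R=s["tool_rot"]@T[:3,:3];o=s["eef_pos"]+s["tool_rot"]@T[:3,3]
    else: R=c["attitude"];o=c["origin"]
    return K,R,o
def ray(n,px,s=None):
    K,R,o=campose(n,s)
    d=R@np.array([(px[0]-K[0,2])/K[0,0],-(px[1]-K[1,2])/K[1,1],-1]);return o,d
def atz(n,px,z,s=None):
    o,d=ray(n,px,s);return o+d*(z-o[2])/d[2]
def proj(n,p,s=None):
    K,R,o=campose(n,s);q=R.T@(np.asarray(p)-o)
    return np.array([K[0,2]+K[0,0]*q[0]/-q[2],K[1,2]-K[1,1]*q[1]/-q[2]])
E
python3 - <<'E'
from h import *
crop("pics/top0.png",380,160,100,70,8,"pics/t1.png")
crop("pics/top0.png",200,140,150,110,5,"pics/t2.png")
crop("pics/scene0.png",200,100,100,100,6,"pics/s1.png")
crop("pics/scene0.png",290,200,160,130,5,"pics/s2.png")
E
```

```text
(no output)
```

View pics/t1.png

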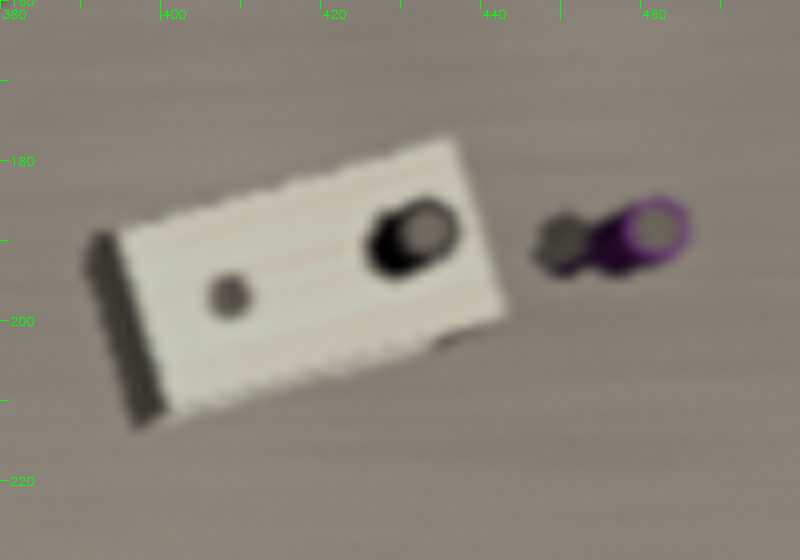

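View pics/t2.png

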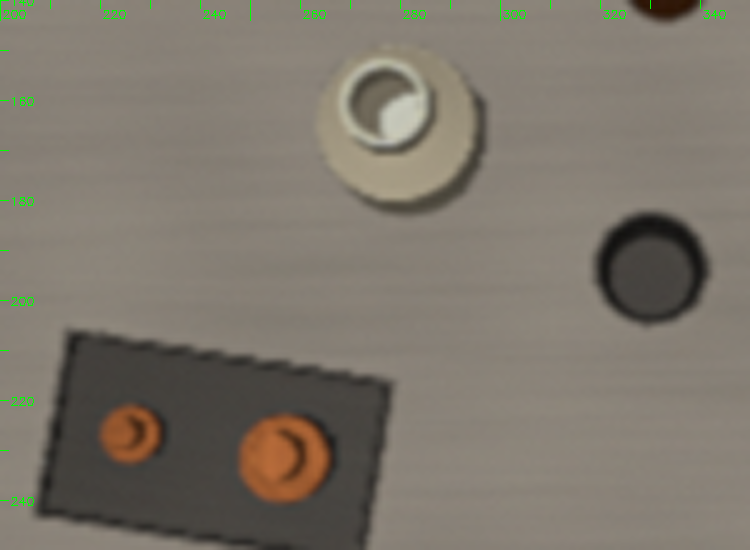

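View pics/s1.png

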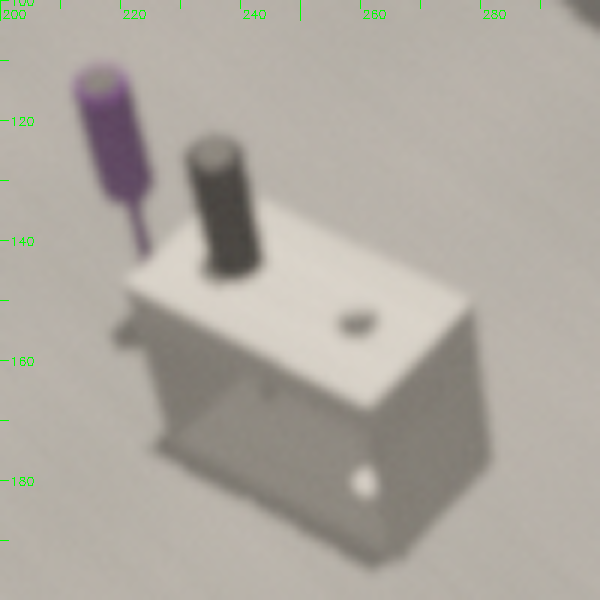

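View pics/s2.png

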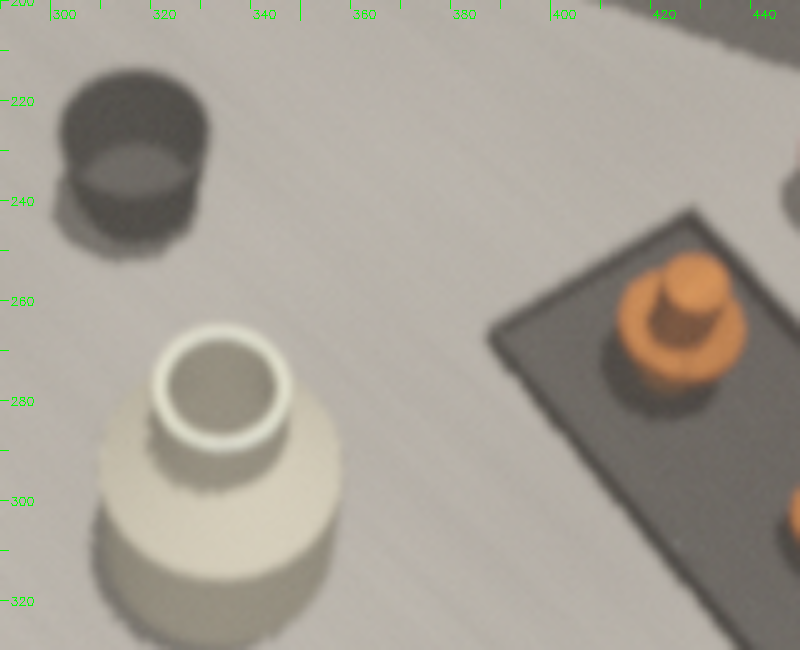

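```bash
python3 - <<'E'
from h import *
from scipy.optimize import least_squares
P={"probe_top":((433.0,188.3),(235.2,125.1),.160),"well_empty":((408.1,196.7),(259,153.8),.1),
"flask":((277,160),(334,277.2),.14),"cup":((329.8,193.2),(316.7,226),.055),"stop":((255.2,230.6),(429,256.2),.076)}
for k,(a,b,z) in P.items():
    r=least_squares(lambda p:np.r_[proj("top",p)-a,proj("scene",p)-b],[.6,-.2,z])
    r2=least_squares(lambda p:np.r_[proj("top",[*p,z])-a,proj("scene",[*p,z])-b],[.6,-.2])
    print(k,atz("top",a,z)[:2],atz("scene",b,z)[:2],"tri",r.x,"fit",r2.x)
E
```

```text
probe_top [ 0.5318 -0.3463] [ 0.5307 -0.3516] tri [ 0.5324 -0.3462  0.1645] fit [ 0.5317 -0.3485]
well_empty [ 0.5157 -0.2844] [ 0.5173 -0.2874] tri [ 0.517  -0.2855  0.1011] fit [ 0.5168 -0.286 ]
flask [0.6277 0.1013] [0.629  0.1003] tri [0.6286 0.1005 0.1396] fit [0.6287 0.1006]
cup [ 0.5365 -0.0513] [ 0.5375 -0.0534] tri [ 0.5373 -0.0523  0.0559] fit [ 0.5372 -0.0526]
stop [0.4249 0.1767] [0.4251 0.1761] tri [0.4251 0.1763 0.0762] fit [0.425  0.1763]
```

```bash
cat >> h.py <<'E'
from scipy.spatial.transform import Rotation as Rn
def Rdown(az):
    a=np.radians(az);x=np.array([np.cos(a),np.sin(a),0]);y=np.array([0,0,-1.]);return np.c_[x,y,np.cross(x,y)]
def plan(p,az,s=None):
    s=s or arm.read_state();R=s["tool_rot"]
    print("t",s["t"],"tcp",s["eef_pos"],"w",s["gripper_width"],"az",np.degrees(np.arctan2(R[1,0],R[0,0])))
    print("dpos cm",R.T@(np.array(p)-s["eef_pos"])*100,"twist",Rn.from_matrix(R.T@Rdown(az)).as_rotvec(degrees=True))
E
python3 - <<'E'
from h import *
plan([.532,-.347,.25],13.4)
print(atz("top",(461.5,188),.16))
E
```

```text
t 0.15 tcp [ 0.156  -0.6821  0.2135] w 0.09150529482386041 az -77.11858016833408
dpos cm [-24.2876  -3.6331  44.1268] twist [ -0.0384 -90.5186  -0.0363]
[ 0.5309 -0.4273  0.16  ]
```

Call:
{"method": "apply_moves", "body": {
  "motion": [
    {"delta_pos": [-24.3, -3.6, 44.1], "twist": [0, -90.5, 0], "fingers": 1},
    {"delta_pos": [-24.3, -3.6, 44.1], "twist": [0, -90.5, 0], "fingers": 1},
    {"delta_pos": [-24.3, -3.6, 44.1], "twist": [0, -90.5, 0], "fingers": 1},
    {"delta_pos": [-24.3, -3.6, 44.1], "twist": [0, -90.5, 0], "fingers": 1},
    {"delta_pos": [-24.3, -3.6, 44.1], "twist": [0, -90.5, 0], "fingers": 1},
    {"delta_pos": [-24.3, -3.6, 44.1], "twist": [0, -90.5, 0], "fingers": 1},
    {"delta_pos": [-24.3, -3.6, 44.1], "twist": [0, -90.5, 0], "fingers": 1},
    {"delta_pos": [-24.3, -3.6, 44.1], "twist": [0, -90.5, 0], "fingers": 1},
    {"delta_pos": [-24.3, -3.6, 44.1], "twist": [0, -90.5, 0], "fingers": 1},
    {"delta_pos": [-24.3, -3.6, 44.1], "twist": [0, -90.5, 0], "fingers": 1}
  ]
}}

```text
t: 0.98
eef_pos: [0.4673, -0.404, 0.2438]
tool_rot: [[0.996, -0.0, 0.09], [-0.09, 0.0, 0.996], [-0.0, -1.0, 0.0]]
contact_force: [-0.1, -0.6, -0.1]
gripper_width: 0.0915
```

```bash
python3 - <<'E'
from h import *
plan([.532,-.347,.25],13.4)
E
```

```text
t 0.9833 tcp [ 0.4673 -0.404   0.2438] w 0.09149258515632969 az -5.144015403676132
dpos cm [ 5.9303 -0.623   6.2557] twist [ -0.005  -18.544   -0.0064]
```

Call:
{"method": "apply_moves", "body": {
  "motion": [
    {"delta_pos": [5.9, -0.6, 6.3], "twist": [0, -18.5, 0], "fingers": 1},
    {"delta_pos": [5.9, -0.6, 6.3], "twist": [0, -18.5, 0], "fingers": 1},
    {"delta_pos": [5.9, -0.6, 6.3], "twist": [0, -18.5, 0], "fingers": 1},
    {"delta_pos": [5.9, -0.6, 6.3], "twist": [0, -18.5, 0], "fingers": 1},
    {"delta_pos": [5.9, -0.6, 6.3], "twist": [0, -18.5, 0], "fingers": 1}
  ]
}}

```text
t: 1.4
eef_pos: [0.5307, -0.3485, 0.2493]
tool_rot: [[0.975, -0.001, -0.223], [0.223, 0.0, 0.975], [-0.001, -1.0, 0.0]]
contact_force: [-0.9, -0.6, -0.3]
gripper_width: 0.0911
```

```bash
python3 - <<'E'
from h import *
s=arm.read_state()
cv2.imwrite("pics/w1.png",optics.snapshot("wrist")[:,:,::-1])
plan([.532,-.347,.25],13.4,s)
for p in([.532,-.3485,.16],[.532,-.3485,.1],[.5168,-.286,.1]): print(proj("wrist",p,s))
import pickle;pickle.dump(s,open("s1.pkl","wb"))
E
```

```text
t 1.4 tcp [ 0.5307 -0.3485  0.2493] w 0.09107838755635383 az 12.897386328269468
dpos cm [ 0.1551 -0.0699  0.1152] twist [-0.0206 -0.5026 -0.031 ]
[323.9284 198.5161]
[323.4511 181.5561]
[322.5734 109.6438]
```

View pics/w1.png

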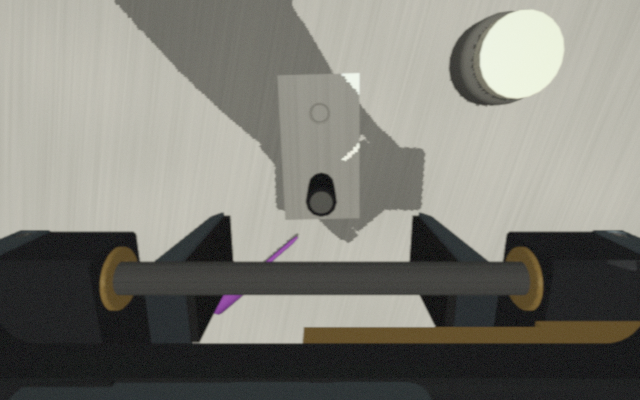

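```bash
python3 - <<'E'
from h import *
import pickle; s=pickle.load(open("s1.pkl","rb"))
crop("pics/w1.png",200,60,180,140,4,"pics/w1a.png")
crop("pics/w1.png",200,180,180,140,4,"pics/w1b.png")
from scipy.optimize import least_squares
r=least_squares(lambda p:np.r_[proj("top",p)-(461.2,187.7),proj("scene",p)-(216.5,113)],[.53,-.42,.16]);print(r.x,r.fun,proj("wrist",r.x,s))
E
```

```text
[ 0.5337 -0.4296  0.1508] [ 0.1871 -0.2724  0.2838  0.021 ] [304.087  287.2155]
```

View pics/w1a.png

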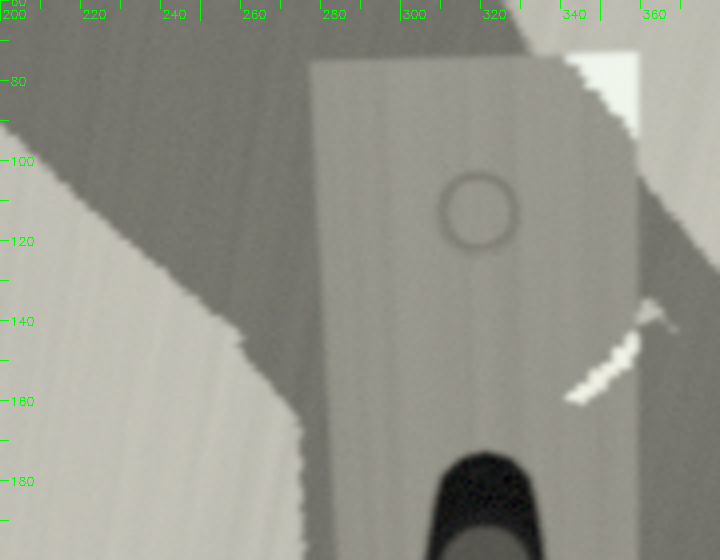

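View pics/w1b.png

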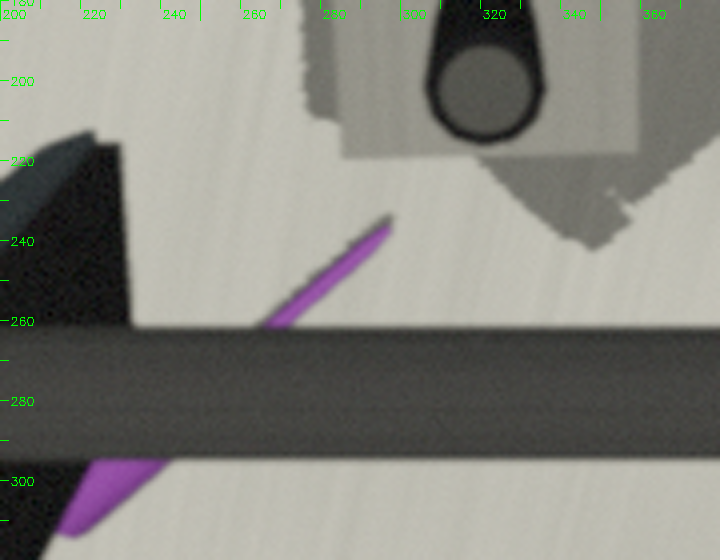

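```bash
python3 - <<'E'
from h import *
import pickle; s=pickle.load(open("s1.pkl","rb"))
cv2.imwrite("pics/sc1.png",optics.snapshot("scene")[:,:,::-1])
crop("pics/sc1.png",180,60,130,130,5,"pics/sc1a.png")
for q in((297,234),(216,308)): print(atz("wrist",q,.004,s))
for q,z in(((321,202),.16),((319.2,112.7),.1)): print(atz("wrist",q,z,s))
print(proj("wrist",s["eef_pos"],s))
E
```

```text
[ 0.5202 -0.4412  0.004 ]
[ 0.4376 -0.5664  0.004 ]
[ 0.5305 -0.3517  0.16  ]
[ 0.5145 -0.2892  0.1   ]
[322.8329 243.1685]
```

View pics/sc1a.png

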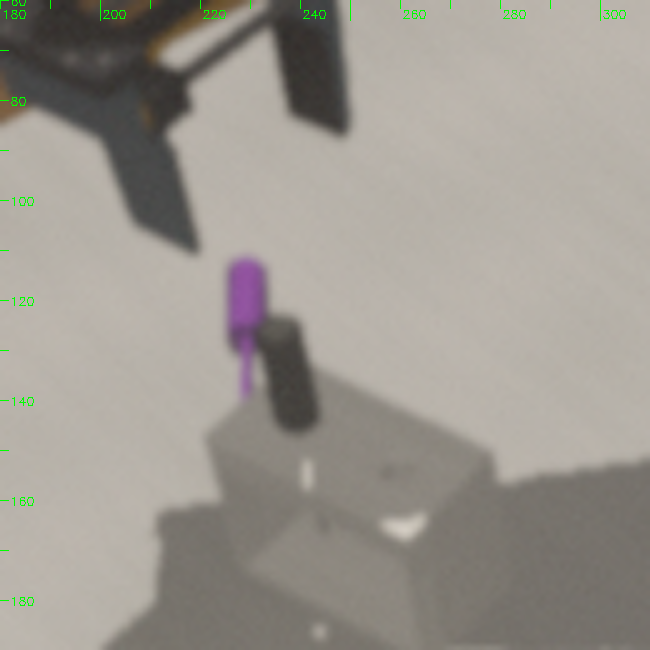

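Call:
{"method": "apply_moves", "body": {
  "motion": [
    {"delta_pos": [0, 3, -0.15], "twist": [0, -1, 0], "fingers": 1},
    {"delta_pos": [0, 6, -0.15], "twist": [0, -1, 0], "fingers": 1},
    {"delta_pos": [0, 9, -0.15], "twist": [0, -1, 0], "fingers": 1},
    {"delta_pos": [0, 11.5, -0.15], "twist": [0, -1, 0], "fingers": 1},
    {"delta_pos": [0, 13.1, -0.15], "twist": [0, -1, 0], "fingers": 1},
    {"delta_pos": [0, 13.1, -0.15], "twist": [0, -1, 0], "fingers": 1}
  ]
}}

```text
t: 2.0
eef_pos: [0.5285, -0.3499, 0.115]
tool_rot: [[0.971, -0.004, -0.239], [0.239, 0.003, 0.971], [-0.004, -1.0, 0.004]]
contact_force: [-0.3, 0.2, 0.2]
gripper_width: 0.0912
```

```bash
python3 - <<'E'
from h import *
s=arm.read_state()
cv2.imwrite("pics/w2.png",optics.snapshot("wrist")[:,:,::-1])
plan([.531,-.35,.118],13.9,s)
E
```

```text
t 2.0 tcp [ 0.5285 -0.3499  0.115 ] w 0.09118801016141934 az 13.801218782850519
dpos cm [ 0.2336 -0.2977 -0.0708] twist [-0.2336 -0.0992 -0.2047]
```

View pics/w2.png

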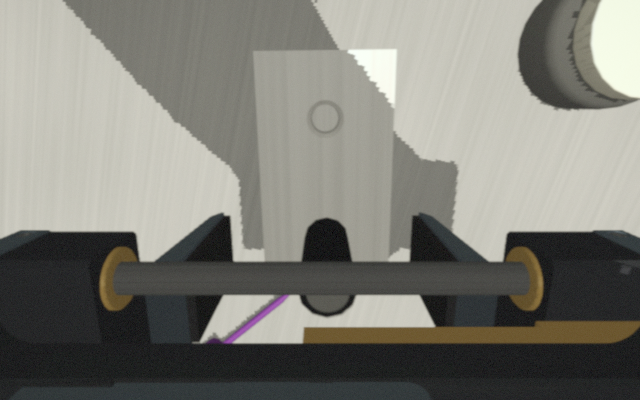

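Call:
{"method": "apply_moves", "body": {
  "motion": [
    {"delta_pos": [0.2, -0.3, 0], "twist": [-0.2, 0, -0.2], "fingers": 0.6},
    {"delta_pos": [0.2, -0.3, 0], "twist": [-0.2, 0, -0.2], "fingers": 0.4},
    {"delta_pos": [0.2, -0.3, 0], "twist": [-0.2, 0, -0.2], "fingers": 0.1},
    {"delta_pos": [0.2, -0.3, 0], "twist": [-0.2, 0, -0.2], "fingers": 0.1},
    {"delta_pos": [0.2, -0.3, 0], "twist": [-0.2, 0, -0.2], "fingers": 0.1},
    {"delta_pos": [0.2, -0.3, 0], "twist": [-0.2, 0, -0.2], "fingers": 0.1},
    {"delta_pos": [0.2, -0.3, 0], "twist": [-0.2, 0, -0.2], "fingers": 0.1}
  ]
}}

```text
t: 2.63
eef_pos: [0.5333, -0.3496, 0.1218]
tool_rot: [[0.97, 0.004, -0.242], [0.242, -0.003, 0.97], [0.004, -1.0, -0.004]]
contact_force: [0.1, 0.2, -0.1]
gripper_width: 0.0474
```

```bash
python3 - <<'E'
from h import *
s=arm.read_state();print(s["contact_force"],s["qd"])
plan([.531,-.35,.118],13.9,s)
E
```

```text
[ 0.0932  0.1925 -0.1357] [-0.0531  0.1661  0.0464 -0.0458 -0.058   0.0088]
t 2.6333 tcp [ 0.5333 -0.3496  0.1218] w 0.04735051047010277 az 14.000045565084362
dpos cm [-0.2285  0.3815  0.0217] twist [0.2075 0.0997 0.2055]
```

Call:
{"method": "apply_moves", "body": {
  "motion": [
    {"delta_pos": [-0.2, 0.3, 0], "twist": [0.2, 0, 0.2], "fingers": 0.4},
    {"delta_pos": [-0.2, 0.3, 0], "twist": [0.2, 0, 0.2], "fingers": 0.4},
    {"delta_pos": [-0.2, 0.3, 0], "twist": [0.2, 0, 0.2], "fingers": 0.4}
  ]
}}

```text
t: 2.88
eef_pos: [0.531, -0.3501, 0.1183]
tool_rot: [[0.97, -0.001, -0.242], [0.242, 0.0, 0.97], [-0.0, -1.0, 0.001]]
contact_force: [0.3, -0.4, 0.1]
gripper_width: 0.0368
```

```bash
python3 - <<'E'
from h import *
s=arm.read_state()
cv2.imwrite("pics/w3.png",optics.snapshot("wrist")[:,:,::-1])
crop("pics/w3.png",220,80,200,150,4,"pics/w3a.png")
crop("pics/w3.png",220,200,200,150,4,"pics/w3b.png")
plan([.531,-.35,.118],13.9,s)
E
```

```text
t 2.8833 tcp [ 0.531  -0.3501  0.1183] w 0.03681607710965817 az 13.993517863693372
dpos cm [-0.003  0.03   0.008] twist [-0.0289  0.0935 -0.0254]
```

View pics/w3b.png

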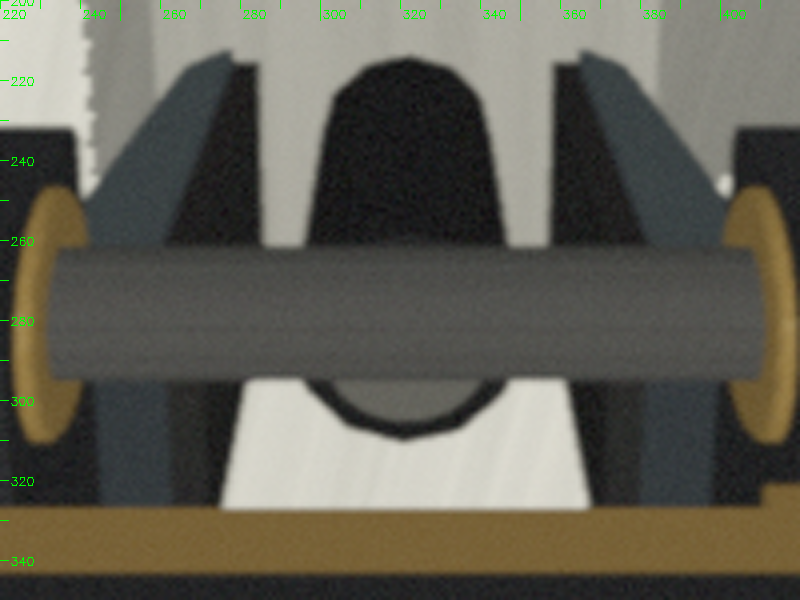

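Well centred: the probe handle is at about column 321, between fingers at columns 283 and 357. Close.

Call:
{"method": "apply_moves", "body": {
  "motion": [
    {"delta_pos": [0, 0, 0], "twist": [0, 0, 0], "fingers": 0.1},
    {"delta_pos": [0, 0, 0], "twist": [0, 0, 0], "fingers": 0.1},
    {"delta_pos": [0, 0, 0], "twist": [0, 0, 0], "fingers": 0.1},
    {"delta_pos": [0, 0, 0], "twist": [0, 0, 0], "fingers": 0.1},
    {"delta_pos": [0, 0, 0], "twist": [0, 0, 0], "fingers": 0.1},
    {"delta_pos": [0, 0, 0], "twist": [0, 0, 0], "fingers": 0.1}
  ]
}}

```text
t: 3.43
eef_pos: [0.5313, -0.3502, 0.1187]
tool_rot: [[0.97, 0.0, -0.242], [0.242, 0.0, 0.97], [0.0, -1.0, -0.0]]
contact_force: [0.1, 0.2, 0.3]
gripper_width: 0.0232
```

```bash
python3 - <<'E'
from h import *
s=arm.read_state();print(s["contact_force"])
plan([.537,-.0525,.28],13.9,s)
E
```

```text
[0.1219 0.178  0.2537]
t 3.4333 tcp [ 0.5313 -0.3502  0.1187] w 0.023202009857335372 az 13.995919411849789
dpos cm [  7.7517 -16.134   28.7451] twist [0.0008 0.0959 0.0046]
```

Call:
{"method": "apply_moves", "body": {
  "motion": [
    {"delta_pos": [0, -1.5, 0], "twist": [0, 0, 0], "fingers": 0.1},
    {"delta_pos": [0, -4, 0], "twist": [0, 0, 0], "fingers": 0.1},
    {"delta_pos": [0, -7, 0], "twist": [0, 0, 0], "fingers": 0.1},
    {"delta_pos": [0, -10, 0], "twist": [0, 0, 0], "fingers": 0.1},
    {"delta_pos": [0, -12, 0], "twist": [0, 0, 0], "fingers": 0.1},
    {"delta_pos": [0, -12, 0], "twist": [0, 0, 0], "fingers": 0.1},
    {"delta_pos": [0, -12, 0], "twist": [0, 0, 0], "fingers": 0.1}
  ]
}}

```text
t: 4.02
eef_pos: [0.5318, -0.3505, 0.2407]
tool_rot: [[0.97, 0.002, -0.242], [0.242, -0.002, 0.97], [0.002, -1.0, -0.002]]
contact_force: [-0.2, -0.5, -1.8]
gripper_width: 0.0235
```

```bash
python3 - <<'E'
from h import *
s=arm.read_state();print(s["contact_force"])
cv2.imwrite("pics/sc2.png",optics.snapshot("scene")[:,:,::-1])
crop("pics/sc2.png",180,60,130,130,5,"pics/sc2a.png")
plan([.537,-.0525,.2385],13.9,s)
E
```

```text
[-0.1949 -0.5486 -1.7513]
t 4.0167 tcp [ 0.5318 -0.3505  0.2407] w 0.023483657313786085 az 14.000502675993763
dpos cm [ 7.7174  0.17   28.7862] twist [0.1231 0.1004 0.104 ]
```

View pics/sc2a.png

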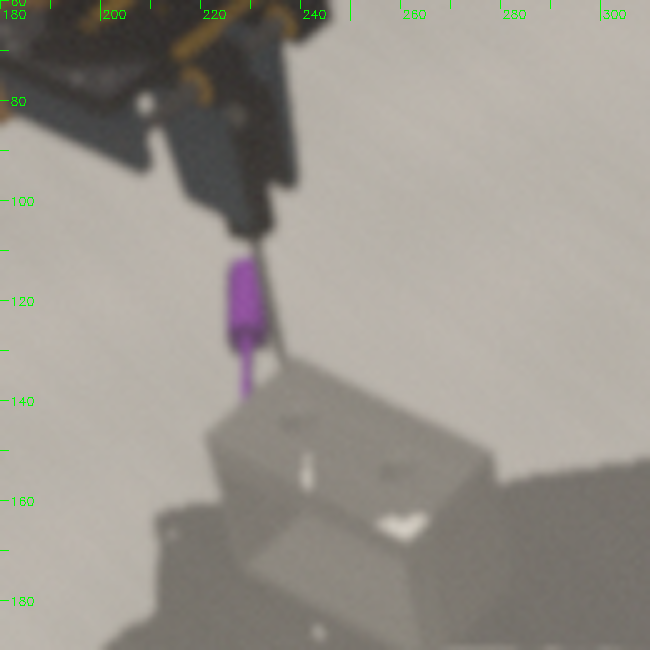

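Call:
{"method": "apply_moves", "body": {
  "motion": [
    {"delta_pos": [0.9, 0, 3.3], "fingers": 0.1},
    {"delta_pos": [1.8, 0, 6.7], "fingers": 0.1},
    {"delta_pos": [2.7, 0, 10], "fingers": 0.1},
    {"delta_pos": [3.6, 0, 13.4], "fingers": 0.1},
    {"delta_pos": [4.5, 0, 16.8], "fingers": 0.1},
    {"delta_pos": [5.4, 0, 20.1], "fingers": 0.1},
    {"delta_pos": [6.3, 0, 23.5], "fingers": 0.1},
    {"delta_pos": [7.1, 0, 26.5], "fingers": 0.1},
    {"delta_pos": [7.75, 0, 28.8], "fingers": 0.1},
    {"delta_pos": [7.75, 0, 28.8], "fingers": 0.1}
  ]
}}

```text
schema error: expected keys twist, delta_pos, fingers
```

```bash
python3 - <<'E'
from h import *
s=arm.read_state();print(s["contact_force"])
cv2.imwrite("pics/w4.png",optics.snapshot("wrist")[:,:,::-1])
plan([.537,-.0525,.2385],13.9,s)
cv2.imwrite("pics/sc3.png",optics.snapshot("scene")[:,:,::-1])
crop("pics/sc3.png",250,150,130,110,6,"pics/sc3a.png")
print([proj("wrist",(.537,-.0525,z),s) for z in(.055,.137)],[proj("scene",(.537,-.0525,z)) for z in(.055,.137)])
E
```

```text
[ 0.1722  0.1778 -1.1214]
t 4.0667 tcp [ 0.5312 -0.3501  0.2391] w 0.023089188779193866 az 13.998085858140682
dpos cm [ 7.7645  0.0555 28.7313] twist [0.0225 0.0981 0.0215]
[array([ 417.8793, -174.7547]), array([ 454.7281, -280.1927])] [array([317.1013, 226.1167]), array([316.1982, 204.2807])]
```

View pics/w4.png

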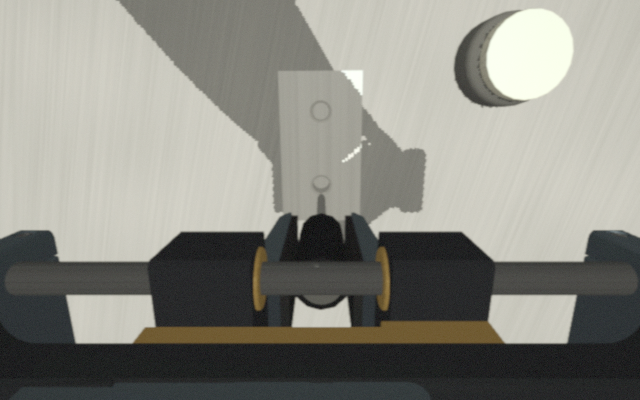

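View pics/sc3a.png

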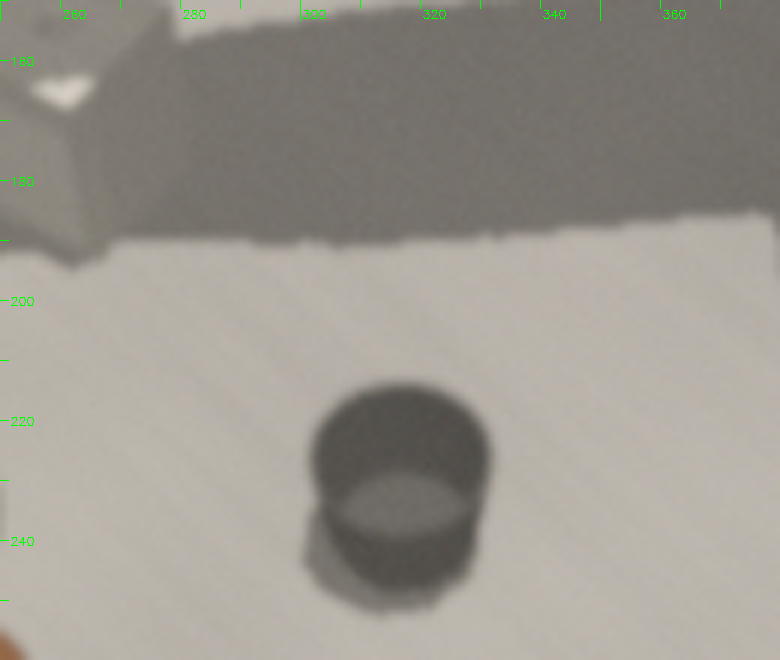

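The move was refused because the rows had no twist key. The wrist picture shows both wells at columns 321 and 322 and the probe held upright. I'm sending it again.

Call:
{"method": "apply_moves", "body": {
  "motion": [
    {"delta_pos": [0.9, 0, 3.3], "twist": [0, 0, 0], "fingers": 0.1},
    {"delta_pos": [1.8, 0, 6.7], "twist": [0, 0, 0], "fingers": 0.1},
    {"delta_pos": [2.7, 0, 10], "twist": [0, 0, 0], "fingers": 0.1},
    {"delta_pos": [3.6, 0, 13.4], "twist": [0, 0, 0], "fingers": 0.1},
    {"delta_pos": [4.5, 0, 16.8], "twist": [0, 0, 0], "fingers": 0.1},
    {"delta_pos": [5.4, 0, 20.1], "twist": [0, 0, 0], "fingers": 0.1},
    {"delta_pos": [6.3, 0, 23.5], "twist": [0, 0, 0], "fingers": 0.1},
    {"delta_pos": [7.1, 0, 26.5], "twist": [0, 0, 0], "fingers": 0.1},
    {"delta_pos": [7.75, 0, 28.8], "twist": [0, 0, 0], "fingers": 0.1},
    {"delta_pos": [7.75, 0, 28.8], "twist": [0, 0, 0], "fingers": 0.1}
  ]
}}

```text
t: 5.0
eef_pos: [0.536, -0.0486, 0.2376]
tool_rot: [[0.97, -0.002, -0.244], [0.244, 0.001, 0.97], [-0.002, -1.0, 0.001]]
contact_force: [0.6, -1.0, -0.4]
gripper_width: 0.0233
```

```bash
python3 - <<'E'
from h import *
s=arm.read_state();print(s["contact_force"])
cv2.imwrite("pics/w5.png",optics.snapshot("wrist")[:,:,::-1])
plan([.537,-.0525,.2385],13.9,s)
cv2.imwrite("pics/sc4.png",optics.snapshot("scene")[:,:,::-1])
crop("pics/sc4.png",250,150,130,110,6,"pics/sc4a.png")
print([proj("wrist",(.537,-.0525,z),s) for z in(.055,.137)],[proj("scene",(.537,-.0525,z)) for z in(.055,.137)])
E
```

```text
[ 0.6037 -1.0163 -0.403 ]
t 5.0 tcp [ 0.536  -0.0486  0.2376] w 0.023255171393609688 az 14.144404266117508
dpos cm [-0.002  -0.0908 -0.3993] twist [-0.0738  0.2443 -0.1004]
[array([322.2743, 178.2706]), array([322.4375, 199.4449])] [array([317.1013, 226.1167]), array([316.1982, 204.2807])]
```

View pics/w5.png

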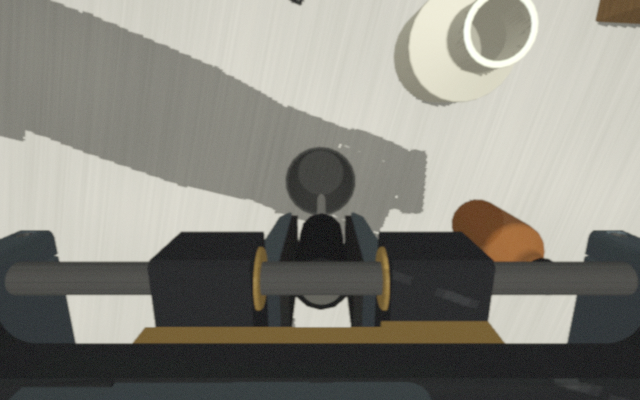

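View pics/sc4a.png

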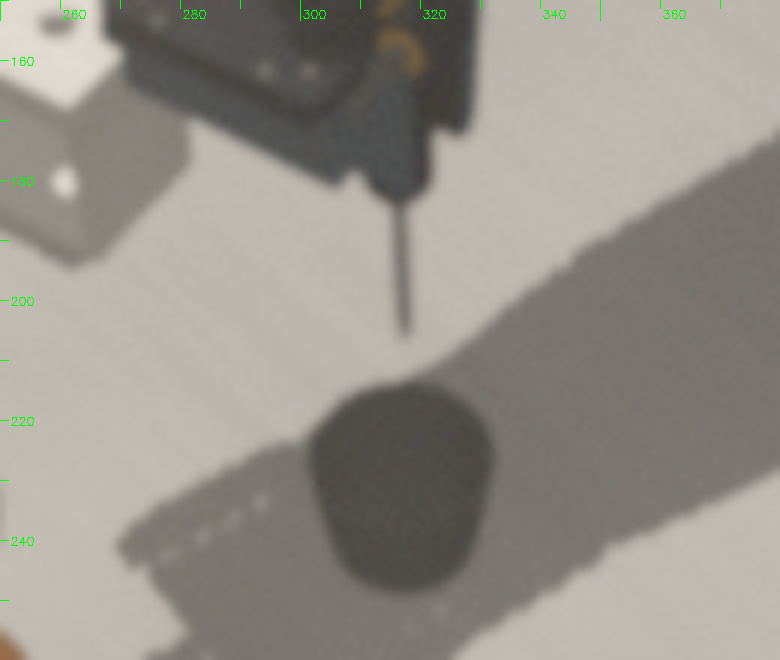

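Call:
{"method": "apply_moves", "body": {
  "motion": [
    {"delta_pos": [0, 0, 0], "twist": [0, 0, 0], "fingers": 0.1},
    {"delta_pos": [0, 2, 0], "twist": [0, 0, 0], "fingers": 0.1},
    {"delta_pos": [0, 4.5, 0], "twist": [0, 0, 0], "fingers": 0.1},
    {"delta_pos": [0, 7, 0], "twist": [0, 0, 0], "fingers": 0.1},
    {"delta_pos": [0, 9, 0], "twist": [0, 0, 0], "fingers": 0.1},
    {"delta_pos": [0, 10.5, 0], "twist": [0, 0, 0], "fingers": 0.1},
    {"delta_pos": [0, 11.4, 0], "twist": [0, 0, 0], "fingers": 0.1},
    {"delta_pos": [0, 11.4, 0], "twist": [0, 0, 0], "fingers": 0.1},
    {"delta_pos": [0, 11.4, 0], "twist": [0, 0, 0], "fingers": 0.1},
    {"delta_pos": [0, 11.4, 0], "twist": [0, 0, 0], "fingers": 0.1}
  ]
}}

```text
t: 5.93
eef_pos: [0.5374, -0.0524, 0.1255]
tool_rot: [[0.97, 0.001, -0.241], [0.241, -0.0, 0.97], [0.001, -1.0, -0.0]]
contact_force: [-0.2, 0.8, -0.5]
gripper_width: 0.0236
```

Call:
{"method": "apply_moves", "body": {
  "motion": [
    {"delta_pos": [0, 0, 0], "twist": [0, 0, 0], "fingers": 0.1},
    {"delta_pos": [0, 0, 0], "twist": [0, 0, 0], "fingers": 0.1},
    {"delta_pos": [0, 0, 0], "twist": [0, 0, 0], "fingers": 0.1},
    {"delta_pos": [0, 0, 0], "twist": [0, 0, 0], "fingers": 0.1},
    {"delta_pos": [0, 0, 0], "twist": [0, 0, 0], "fingers": 0.1},
    {"delta_pos": [0, 0, 0], "twist": [0, 0, 0], "fingers": 0.1},
    {"delta_pos": [0, 0, 0], "twist": [0, 0, 0], "fingers": 0.1},
    {"delta_pos": [0, 0, 0], "twist": [0, 0, 0], "fingers": 0.1},
    {"delta_pos": [0, 0, 0], "twist": [0, 0, 0], "fingers": 0.1},
    {"delta_pos": [0, 0, 0], "twist": [0, 0, 0], "fingers": 0.1}
  ]
}}

```text
t: 6.77
eef_pos: [0.5368, -0.052, 0.1246]
tool_rot: [[0.97, -0.0, -0.242], [0.242, 0.0, 0.97], [-0.0, -1.0, 0.0]]
contact_force: [0.6, 0.5, -0.5]
gripper_width: 0.0233
```

```bash
python3 - <<'E'
from h import *
s=arm.read_state();print(s["contact_force"])
plan([.537,-.0525,.2385],13.9,s)
cv2.imwrite("pics/sc5.png",optics.snapshot("scene")[:,:,::-1])
crop("pics/sc5.png",250,150,130,110,6,"pics/sc5a.png")
E
```

```text
[ 0.6017  0.4898 -0.5099]
t 6.7667 tcp [ 0.5368 -0.052   0.1246] w 0.023348759145025696 az 14.000811904795443
dpos cm [  0.0067 -11.3883  -0.0574] twist [-0.0011  0.1008 -0.0036]
```

View pics/sc5a.png

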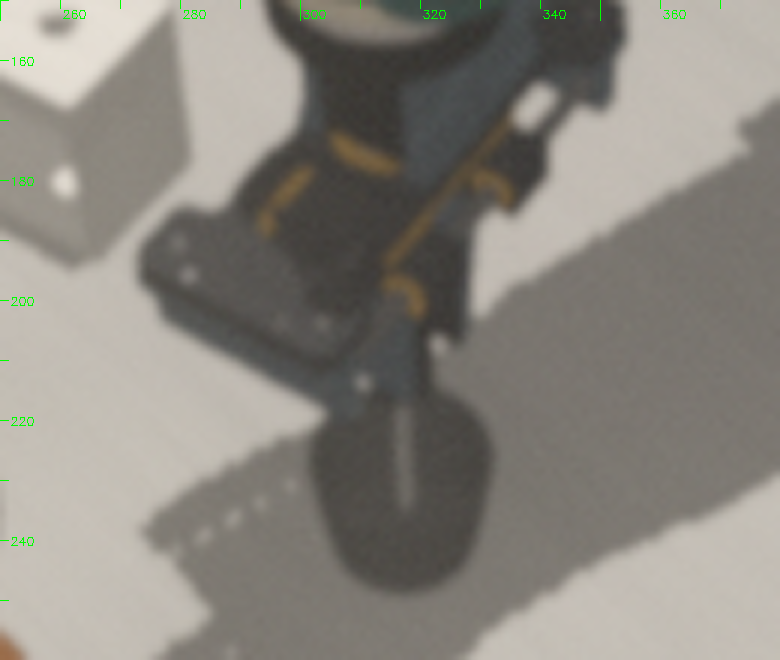

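Call:
{"method": "apply_moves", "body": {
  "motion": [
    {"delta_pos": [0, 0, 0], "twist": [0, 0, 0], "fingers": 0.1},
    {"delta_pos": [0, 0, 0], "twist": [0, 0, 0], "fingers": 0.1},
    {"delta_pos": [0, 0, 0], "twist": [0, 0, 0], "fingers": 0.1},
    {"delta_pos": [0, -2, 0], "twist": [0, 0, 0], "fingers": 0.1},
    {"delta_pos": [0, -5, 0], "twist": [0, 0, 0], "fingers": 0.1},
    {"delta_pos": [0, -8, 0], "twist": [0, 0, 0], "fingers": 0.1},
    {"delta_pos": [0, -10.5, 0], "twist": [0, 0, 0], "fingers": 0.1},
    {"delta_pos": [0, -12, 0], "twist": [0, 0, 0], "fingers": 0.1},
    {"delta_pos": [0, -12, 0], "twist": [0, 0, 0], "fingers": 0.1},
    {"delta_pos": [0, -12, 0], "twist": [0, 0, 0], "fingers": 0.1}
  ]
}}

```text
t: 7.65
eef_pos: [0.537, -0.052, 0.245]
tool_rot: [[0.97, 0.001, -0.242], [0.242, -0.0, 0.97], [0.001, -1.0, -0.0]]
contact_force: [-0.3, 0.6, -0.6]
gripper_width: 0.0236
```

```bash
python3 - <<'E'
from h import *
plan([.5312-.0154,-.3502+.0621,.2446],13.9)
E
```

```text
t 7.65 tcp [ 0.537 -0.052  0.245] w 0.023645521468851464 az 13.996790293842636
dpos cm [ -7.7712   0.0417 -22.3957] twist [0.0283 0.0968 0.0747]
```

Call:
{"method": "apply_moves", "body": {
  "motion": [
    {"delta_pos": [-1.2, 0, -3.4], "twist": [0, 0, 0], "fingers": 0.1},
    {"delta_pos": [-2.4, 0, -6.8], "twist": [0, 0, 0], "fingers": 0.1},
    {"delta_pos": [-3.6, 0, -10.3], "twist": [0, 0, 0], "fingers": 0.1},
    {"delta_pos": [-4.8, 0, -13.8], "twist": [0, 0, 0], "fingers": 0.1},
    {"delta_pos": [-6, 0, -17.2], "twist": [0, 0, 0], "fingers": 0.1},
    {"delta_pos": [-7.1, 0, -20.4], "twist": [0, 0, 0], "fingers": 0.1},
    {"delta_pos": [-7.75, 0, -22.4], "twist": [0, 0, 0], "fingers": 0.1},
    {"delta_pos": [-7.75, 0, -22.4], "twist": [0, 0, 0], "fingers": 0.1},
    {"delta_pos": [-7.75, 0, -22.4], "twist": [0, 0, 0], "fingers": 0.1},
    {"delta_pos": [-7.75, 0, -22.4], "twist": [0, 0, 0], "fingers": 0.1}
  ]
}}

```text
t: 8.48
eef_pos: [0.5152, -0.2874, 0.2433]
tool_rot: [[0.97, -0.002, -0.242], [0.242, 0.001, 0.97], [-0.001, -1.0, 0.002]]
contact_force: [0.2, 0.8, -0.5]
gripper_width: 0.0237
```

```bash
python3 - <<'E'
from h import *
s=arm.read_state()
cv2.imwrite("pics/w6.png",optics.snapshot("wrist")[:,:,::-1])
plan([.5158,-.2881,.2385],13.9,s)
cv2.imwrite("pics/sc6.png",optics.snapshot("scene")[:,:,::-1])
crop("pics/sc6.png",200,90,130,110,6,"pics/sc6a.png")
crop("pics/w6.png",240,120,160,110,5,"pics/w6a.png")
p=[.5158,-.2881]
print([proj("wrist",(*p,z),s) for z in(.1,.137)],[proj("scene",(*p,z)) for z in(.1,.137)])
E
```

```text
t 8.4833 tcp [ 0.5152 -0.2874  0.2433] w 0.02368278258057227 az 13.989085757496547
dpos cm [ 0.0369  0.476  -0.0862] twist [-0.0921  0.089  -0.0804]
[array([322.7109, 183.7912]), array([322.8541, 193.8662])] [array([259.3102, 153.351 ]), array([257.3044, 142.5418])]
```

View pics/w6a.png

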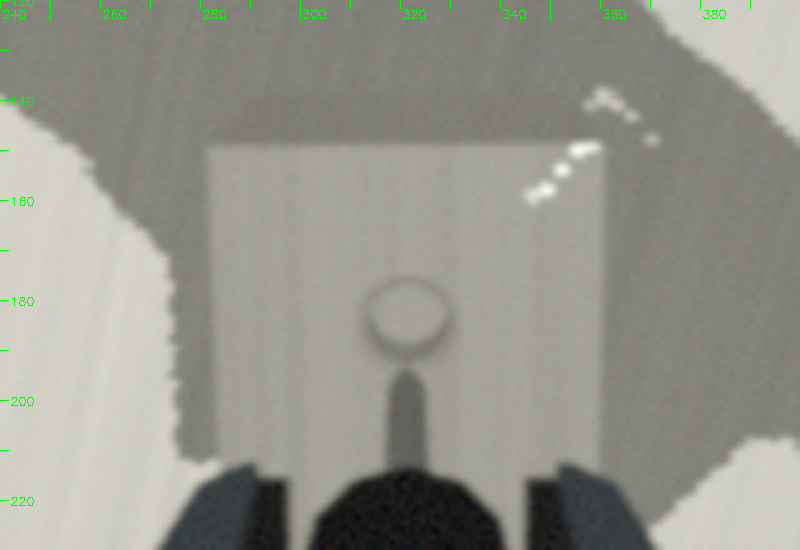

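View pics/sc6a.png

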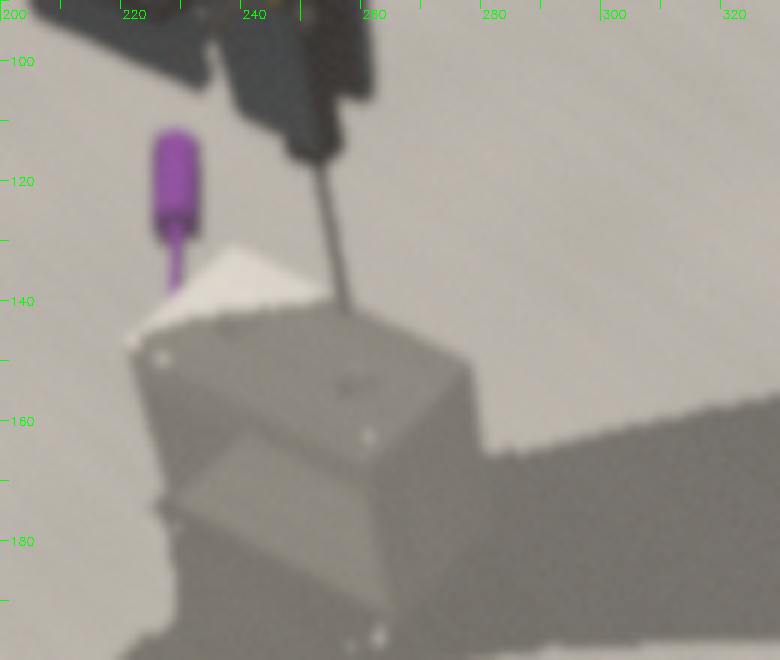

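Call:
{"method": "apply_moves", "body": {
  "motion": [
    {"delta_pos": [0, 1.5, 0], "twist": [0, 0, 0], "fingers": 0.1},
    {"delta_pos": [0, 3, 0], "twist": [0, 0, 0], "fingers": 0.1},
    {"delta_pos": [0, 4.5, 0], "twist": [0, 0, 0], "fingers": 0.1},
    {"delta_pos": [0, 6, 0], "twist": [0, 0, 0], "fingers": 0.1},
    {"delta_pos": [0, 8, 0], "twist": [0, 0, 0], "fingers": 0.1},
    {"delta_pos": [0, 10, 0], "twist": [0, 0, 0], "fingers": 0.1},
    {"delta_pos": [0, 11.5, 0], "twist": [0, 0, 0], "fingers": 0.1},
    {"delta_pos": [0, 12.2, 0], "twist": [0, 0, 0], "fingers": 0.1},
    {"delta_pos": [0, 12.2, 0], "twist": [0, 0, 0], "fingers": 0.1},
    {"delta_pos": [0, 12.2, 0], "twist": [0, 0, 0], "fingers": 0.1}
  ]
}}

```text
t: 9.42
eef_pos: [0.5161, -0.2877, 0.123]
tool_rot: [[0.97, -0.0, -0.243], [0.243, 0.0, 0.97], [-0.0, -1.0, 0.0]]
contact_force: [-0.7, 0.2, -0.9]
gripper_width: 0.0234
```

Call:
{"method": "apply_moves", "body": {
  "motion": [
    {"delta_pos": [0, 0.2, 0], "twist": [0, 0, 0], "fingers": 0.1},
    {"delta_pos": [0, 0.35, 0], "twist": [0, 0, 0], "fingers": 0.1},
    {"delta_pos": [0, 0.45, 0], "twist": [0, 0, 0], "fingers": 0.1},
    {"delta_pos": [0, 0.45, 0], "twist": [0, 0, 0], "fingers": 0.1},
    {"delta_pos": [0, 0.45, 0], "twist": [0, 0, 0], "fingers": 0.1}
  ]
}}

```text
t: 9.83
eef_pos: [0.5161, -0.2883, 0.1186]
tool_rot: [[0.97, 0.001, -0.242], [0.242, -0.0, 0.97], [0.001, -1.0, -0.001]]
contact_force: [0.3, 0.7, 3.3]
gripper_width: 0.0234
```

Call:
{"method": "apply_moves", "body": {
  "motion": [
    {"delta_pos": [0, 0, 0], "twist": [0, 0, 0], "fingers": 0.3},
    {"delta_pos": [0, 0, 0], "twist": [0, 0, 0], "fingers": 0.5},
    {"delta_pos": [0, 0, 0], "twist": [0, 0, 0], "fingers": 0.7},
    {"delta_pos": [0, 0, 0], "twist": [0, 0, 0], "fingers": 0.7},
    {"delta_pos": [0, 0, 0], "twist": [0, 0, 0], "fingers": 0.7},
    {"delta_pos": [0, 0, 0], "twist": [0, 0, 0], "fingers": 0.7}
  ]
}}

```text
t: 10.33
eef_pos: [0.5158, -0.2881, 0.1181]
tool_rot: [[0.97, -0.0, -0.242], [0.242, 0.0, 0.97], [-0.0, -1.0, 0.0]]
contact_force: [-0.4, 0.4, 0.7]
gripper_width: 0.0581
```

```bash
python3 - <<'E'
from h import *
s=arm.read_state();print(s["contact_force"])
plan([.5158,-.2881,.2385],13.9,s)
cv2.imwrite("pics/sc7.png",optics.snapshot("scene")[:,:,::-1])
crop("pics/sc7.png",200,90,130,110,6,"pics/sc7a.png")
E
```

```text
[-0.3803  0.428   0.7083]
t 10.3333 tcp [ 0.5158 -0.2881  0.1181] w 0.058089867062306136 az 13.997627584368836
dpos cm [  0.0017 -12.0402  -0.0042] twist [-0.0034  0.0976 -0.0047]
```

View pics/sc7a.png

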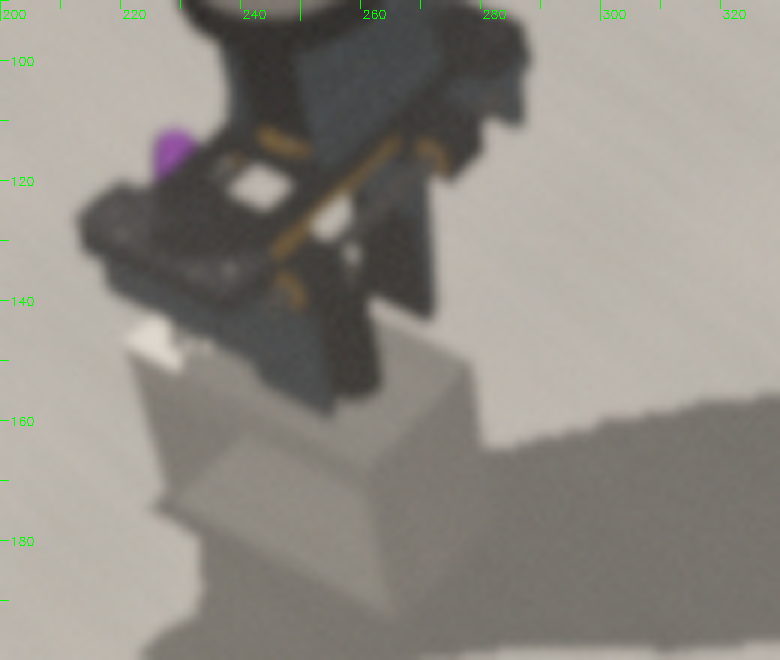

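Released. Lift straight up.

Call:
{"method": "apply_moves", "body": {
  "motion": [
    {"delta_pos": [0, -1.5, 0], "twist": [0, 0, 0], "fingers": 1},
    {"delta_pos": [0, -4, 0], "twist": [0, 0, 0], "fingers": 1},
    {"delta_pos": [0, -7, 0], "twist": [0, 0, 0], "fingers": 1},
    {"delta_pos": [0, -10, 0], "twist": [0, 0, 0], "fingers": 1},
    {"delta_pos": [0, -13, 0], "twist": [0, 0, 0], "fingers": 1},
    {"delta_pos": [0, -14, 0], "twist": [0, 0, 0], "fingers": 1},
    {"delta_pos": [0, -14, 0], "twist": [0, 0, 0], "fingers": 1}
  ]
}}

```text
t: 10.97
eef_pos: [0.517, -0.2887, 0.261]
tool_rot: [[0.97, 0.004, -0.242], [0.242, -0.002, 0.97], [0.003, -1.0, -0.003]]
contact_force: [0.2, 0.2, -0.4]
gripper_width: 0.0909
```

```bash
python3 - <<'E'
from h import *
s=arm.read_state()
cv2.imwrite("pics/sc8.png",optics.snapshot("scene")[:,:,::-1])
crop("pics/sc8.png",200,90,130,110,6,"pics/sc8a.png")
print([proj("scene",(.5158,-.2881,z)) for z in (.1,.16)])
print("red",atz("top",(257,272),.07),"small",atz("top",(225.5,226),.05))
for az in (0,-30,20,45): plan([.425,.176,.22],az,s)
E
```

```text
[array([259.3102, 153.351 ]), array([255.999, 135.507])]
red [0.3005 0.1728 0.07  ] small [0.442  0.2728 0.05  ]
t 10.9667 tcp [ 0.517  -0.2887  0.261 ] w 0.09088900785555577 az 14.002926365625934
dpos cm [ 2.3076  3.9537 47.3311] twist [ 0.1642 14.0026  0.2076]
t 10.9667 tcp [ 0.517  -0.2887  0.261 ] w 0.09088900785555577 az 14.002926365625934
dpos cm [ 2.3076  3.9537 47.3311] twist [ 0.1072 44.0025  0.2485]
t 10.9667 tcp [ 0.517  -0.2887  0.261 ] w 0.09088900785555577 az 14.002926365625934
dpos cm [ 2.3076  3.9537 47.3311] twist [ 0.1974 -5.9974  0.1756]
t 10.9667 tcp [ 0.517  -0.2887  0.261 ] w 0.09088900785555577 az 14.002926365625934
dpos cm [ 2.3076  3.9537 47.3311] twist [  0.2334 -30.9973   0.1303]
```

View pics/sc8a.png

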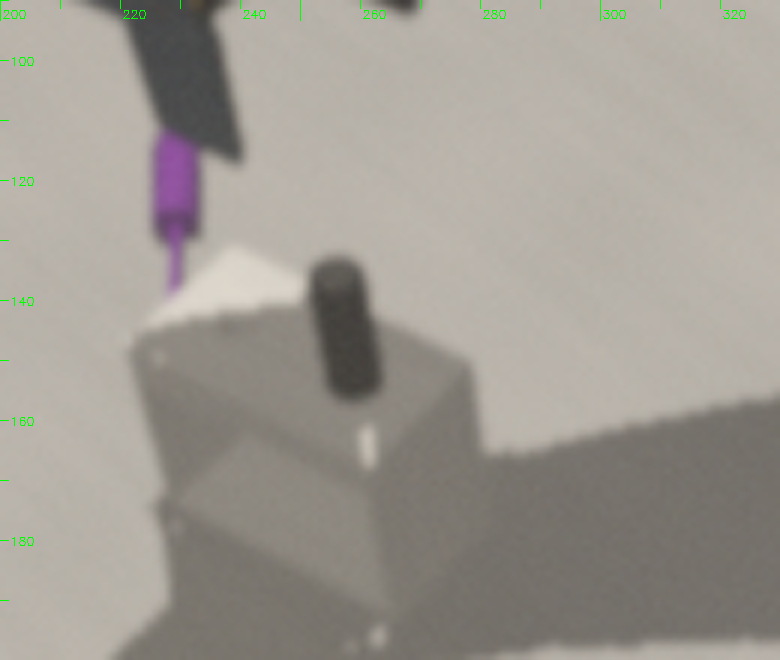

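Probe standing home in the empty well: its top is at (256.5,135.5), against a predicted (256,135.5). Now go to the large stopper.

Call:
{"method": "apply_moves", "body": {
  "motion": [
    {"delta_pos": [0.2, 0.5, 4], "twist": [0, 0, 0], "fingers": 1},
    {"delta_pos": [0.4, 1, 8], "twist": [0, 0, 0], "fingers": 1},
    {"delta_pos": [0.6, 1.5, 12], "twist": [0, 0, 0], "fingers": 1},
    {"delta_pos": [0.8, 2, 16], "twist": [0, 0, 0], "fingers": 1},
    {"delta_pos": [1, 2, 20], "twist": [0, 0, 0], "fingers": 1},
    {"delta_pos": [1.2, 2, 24], "twist": [0, 0, 0], "fingers": 1},
    {"delta_pos": [1.4, 2, 28], "twist": [0, 0, 0], "fingers": 1},
    {"delta_pos": [1.6, 2, 32], "twist": [0, 0, 0], "fingers": 1},
    {"delta_pos": [1.8, 2, 36], "twist": [0, 0, 0], "fingers": 1},
    {"delta_pos": [2, 2, 40], "twist": [0, 0, 0], "fingers": 1}
  ]
}}

```text
t: 11.85
eef_pos: [0.4366, 0.1064, 0.2364]
tool_rot: [[0.97, -0.002, -0.242], [0.242, -0.0, 0.97], [-0.002, -1.0, 0.0]]
contact_force: [1.7, -0.0, 0.4]
gripper_width: 0.0912
```

Call:
{"method": "apply_moves", "body": {
  "motion": [
    {"delta_pos": [0.15, 1, 3.5], "twist": [0, 0, 0], "fingers": 1},
    {"delta_pos": [0.3, 2, 6.5], "twist": [0, 0, 0], "fingers": 1},
    {"delta_pos": [0.3, 2, 7.3], "twist": [0, 0, 0], "fingers": 1},
    {"delta_pos": [0.3, 2, 7.3], "twist": [0, 0, 0], "fingers": 1},
    {"delta_pos": [0.3, 2, 7.3], "twist": [0, 0, 0], "fingers": 1},
    {"delta_pos": [0.3, 2, 7.3], "twist": [0, 0, 0], "fingers": 1}
  ]
}}

```text
t: 12.35
eef_pos: [0.4238, 0.1755, 0.2178]
tool_rot: [[0.97, -0.001, -0.241], [0.241, -0.0, 0.97], [-0.001, -1.0, -0.0]]
contact_force: [0.6, -0.8, 0.5]
gripper_width: 0.0913
```

```bash
python3 - <<'E'
from h import *
s=arm.read_state()
cv2.imwrite("pics/w9.png",optics.snapshot("wrist")[:,:,::-1])
plan([.425,.176,.046],14,s)
print([proj("wrist",(.425,.176,z),s) for z in (.076,.042)])
import pickle;pickle.dump(s,open("s9.pkl","wb"))
E
```

```text
t 12.35 tcp [0.4238 0.1755 0.2178] w 0.09130042706204317 az 13.960965761987708
dpos cm [ 0.1383 17.1812  0.0231] twist [ 0.012  -0.039  -0.0345]
[array([323.6086, 182.7223]), array([323.3908, 175.2619])]
```

View pics/w9.png

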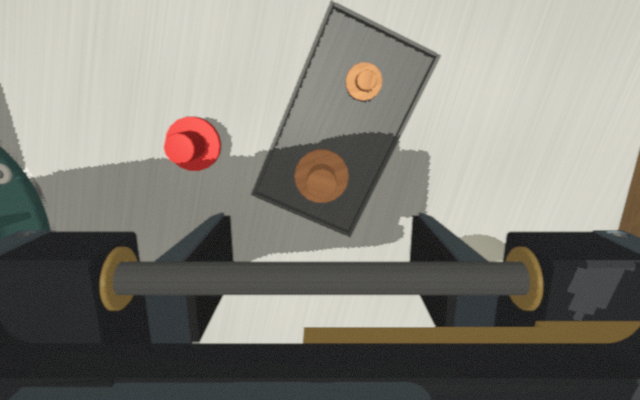

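Call:
{"method": "apply_moves", "body": {
  "motion": [
    {"delta_pos": [0, 3, 0], "twist": [0, 0, 0], "fingers": 1},
    {"delta_pos": [0, 6, 0], "twist": [0, 0, 0], "fingers": 1},
    {"delta_pos": [0, 9, 0], "twist": [0, 0, 0], "fingers": 1},
    {"delta_pos": [0, 12, 0], "twist": [0, 0, 0], "fingers": 1},
    {"delta_pos": [0, 14, 0], "twist": [0, 0, 0], "fingers": 0.9},
    {"delta_pos": [0, 15.5, 0], "twist": [0, 0, 0], "fingers": 0.8},
    {"delta_pos": [0, 16.5, 0], "twist": [0, 0, 0], "fingers": 0.7},
    {"delta_pos": [0, 17, 0], "twist": [0, 0, 0], "fingers": 0.6},
    {"delta_pos": [0, 17, 0], "twist": [0, 0, 0], "fingers": 0.55},
    {"delta_pos": [0, 17, 0], "twist": [0, 0, 0], "fingers": 0.5}
  ]
}}

```text
t: 13.23
eef_pos: [0.4242, 0.1763, 0.0487]
tool_rot: [[0.97, 0.001, -0.241], [0.241, 0.0, 0.97], [0.001, -1.0, 0.0]]
contact_force: [-0.3, 0.2, -0.0]
gripper_width: 0.0541
```

```bash
python3 - <<'E'
from h import *
s=arm.read_state();print(s["contact_force"])
cv2.imwrite("pics/w10.png",optics.snapshot("wrist")[:,:,::-1])
plan([.425,.176,.047],14,s)
cv2.imwrite("pics/sc10.png",optics.snapshot("scene")[:,:,::-1])
crop("pics/sc10.png",370,190,130,110,6,"pics/sc10a.png")
E
```

```text
[-0.3046  0.2251 -0.0349]
t 13.2333 tcp [0.4242 0.1763 0.0487] w 0.054089595956054386 az 13.966920287440104
dpos cm [ 0.0692  0.1702 -0.0473] twist [-0.0044 -0.0331  0.0354]
```

View pics/w10.png

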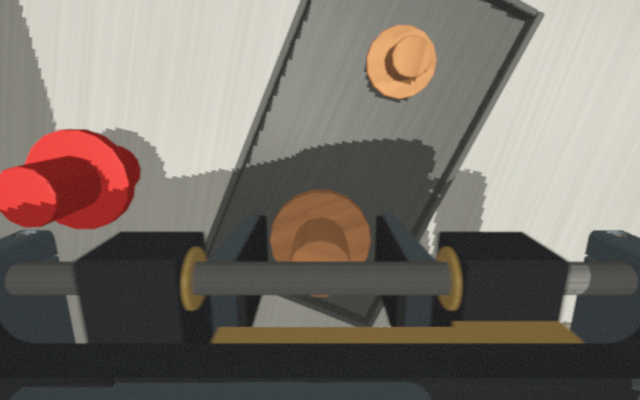

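View pics/sc10a.png

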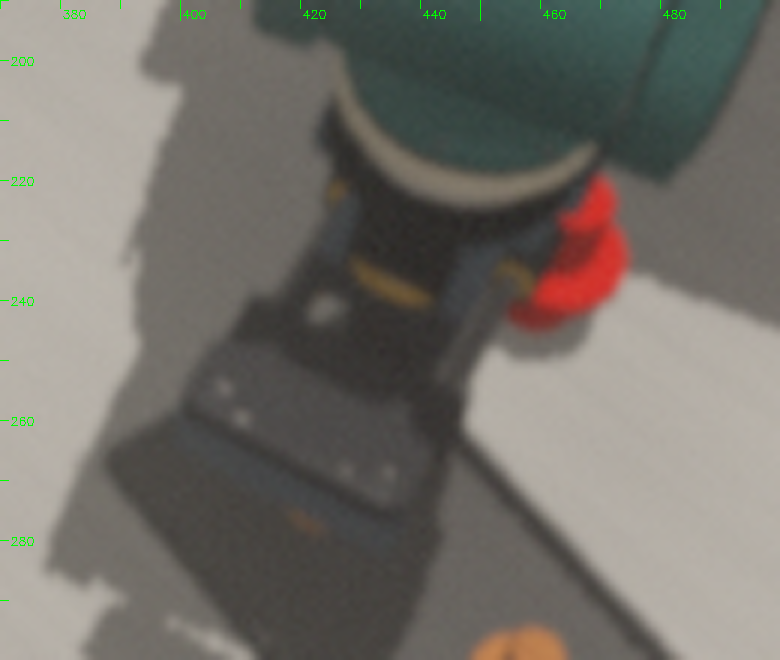

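Call:
{"method": "apply_moves", "body": {
  "motion": [
    {"delta_pos": [0, 0.15, 0], "twist": [0, 0, 0], "fingers": 0.35},
    {"delta_pos": [0, 0.15, 0], "twist": [0, 0, 0], "fingers": 0.15},
    {"delta_pos": [0, 0.15, 0], "twist": [0, 0, 0], "fingers": 0.15},
    {"delta_pos": [0, 0.15, 0], "twist": [0, 0, 0], "fingers": 0.15},
    {"delta_pos": [0, 0.15, 0], "twist": [0, 0, 0], "fingers": 0.15},
    {"delta_pos": [0, 0.15, 0], "twist": [0, 0, 0], "fingers": 0.15},
    {"delta_pos": [0, 0.15, 0], "twist": [0, 0, 0], "fingers": 0.15},
    {"delta_pos": [0, 0.15, 0], "twist": [0, 0, 0], "fingers": 0.15}
  ]
}}

```text
t: 14.0
eef_pos: [0.4239, 0.1766, 0.0469]
tool_rot: [[0.97, 0.0, -0.242], [0.242, 0.0, 0.97], [0.0, -1.0, 0.0]]
contact_force: [-1.8, 0.8, 5.9]
gripper_width: 0.0276
```

```bash
python3 - <<'E'
from h import *
s=arm.read_state();print(s["contact_force"],s["ft_torque"])
cv2.imwrite("pics/w11.png",optics.snapshot("wrist")[:,:,::-1])
s=arm.read_state();print(s["contact_force"],s["ft_torque"],s["eef_pos"])
E
```

```text
[-1.7701  0.8277  5.949 ] [-0.039   0.0681 -0.0097]
[-1.1014  0.2916  5.7328] [-0.0711  0.0545 -0.0389] [0.4239 0.1766 0.0469]
```

View pics/w11.png

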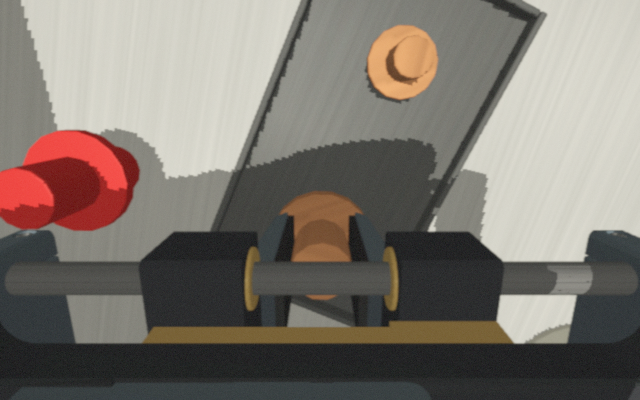

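Call:
{"method": "apply_moves", "body": {
  "motion": [
    {"delta_pos": [0, -1.5, 0], "twist": [0, 0, 0], "fingers": 0.15},
    {"delta_pos": [0, -4, 0], "twist": [0, 0, 0], "fingers": 0.15},
    {"delta_pos": [0, -7, 0], "twist": [0, 0, 0], "fingers": 0.15},
    {"delta_pos": [0, -10.5, 0], "twist": [0, 0, 0], "fingers": 0.15},
    {"delta_pos": [0, -14, 0], "twist": [0, 0, 0], "fingers": 0.15},
    {"delta_pos": [0, -16.5, 0], "twist": [0, 0, 0], "fingers": 0.15},
    {"delta_pos": [0, -17.8, 0], "twist": [0, 0, 0], "fingers": 0.15},
    {"delta_pos": [0, -17.8, 0], "twist": [0, 0, 0], "fingers": 0.15},
    {"delta_pos": [0, -17.8, 0], "twist": [0, 0, 0], "fingers": 0.15},
    {"delta_pos": [0, -17.8, 0], "twist": [0, 0, 0], "fingers": 0.15}
  ]
}}

```text
t: 14.88
eef_pos: [0.423, 0.1762, 0.2233]
tool_rot: [[0.97, -0.002, -0.242], [0.242, -0.001, 0.97], [-0.002, -1.0, -0.0]]
contact_force: [0.3, -0.3, -1.0]
gripper_width: 0.027
```

```bash
python3 - <<'E'
from h import *
s=arm.read_state();print(s["contact_force"],s["gripper_width"])
plan([.6287-.0006,.1006+.0003,.225],14,s)
E
```

```text
[ 0.3088 -0.2802 -0.9719] 0.027014052088928833
t 14.8833 tcp [0.423  0.1762 0.2233] w 0.027014052088928833 az 14.000706789896922
dpos cm [ 18.0813  -0.1979 -12.2716] twist [ 0.009   0.0007 -0.099 ]
```

Call:
{"method": "apply_moves", "body": {
  "motion": [
    {"delta_pos": [2.5, 0, -1.7], "twist": [0, 0, 0], "fingers": 0.15},
    {"delta_pos": [5.3, 0, -3.6], "twist": [0, 0, 0], "fingers": 0.15},
    {"delta_pos": [8, 0, -5.5], "twist": [0, 0, 0], "fingers": 0.15},
    {"delta_pos": [10.9, 0, -7.4], "twist": [0, 0, 0], "fingers": 0.15},
    {"delta_pos": [13.8, 0, -9.4], "twist": [0, 0, 0], "fingers": 0.15},
    {"delta_pos": [16.4, 0, -11.2], "twist": [0, 0, 0], "fingers": 0.15},
    {"delta_pos": [18, 0, -12.3], "twist": [0, 0, 0], "fingers": 0.15},
    {"delta_pos": [18, 0, -12.3], "twist": [0, 0, 0], "fingers": 0.15},
    {"delta_pos": [18, 0, -12.3], "twist": [0, 0, 0], "fingers": 0.15},
    {"delta_pos": [18, 0, -12.3], "twist": [0, 0, 0], "fingers": 0.15}
  ]
}}

```text
t: 15.72
eef_pos: [0.6268, 0.1007, 0.2229]
tool_rot: [[0.97, -0.003, -0.242], [0.242, -0.0, 0.97], [-0.003, -1.0, 0.0]]
contact_force: [-0.1, 0.3, -1.1]
gripper_width: 0.0268
```

```bash
python3 - <<'E'
from h import *
optics.snapshot("top");optics.snapshot("top")
s=arm.read_state();print(s["contact_force"],s["gripper_width"])
cv2.imwrite("pics/w12.png",optics.snapshot("wrist")[:,:,::-1])
plan([.6281,.1009,.225],14,s)
cv2.imwrite("pics/sc12.png",optics.snapshot("scene")[:,:,::-1])
crop("pics/sc12.png",270,190,130,130,6,"pics/sc12a.png")
crop("pics/w12.png",230,120,190,130,4,"pics/w12a.png")
print([proj("scene",(.6287,.1006,z)) for z in(.14,.182)],[proj("wrist",(.6287,.1006,z),s) for z in(.14,.182)])
E
```

```text
[-0.4875  0.0261  0.3953] 0.02726339610103572
t 15.8167 tcp [0.627  0.101  0.2239] w 0.02726339610103572 az 14.029760458193387
dpos cm [ 0.1082 -0.1094 -0.0374] twist [-0.0114  0.0298 -0.0764]
[array([334.2593, 277.2053]), array([334.4516, 266.1542])] [array([324.6087, 201.0675]), array([325.1666, 218.9332])]
```

View pics/w12a.png

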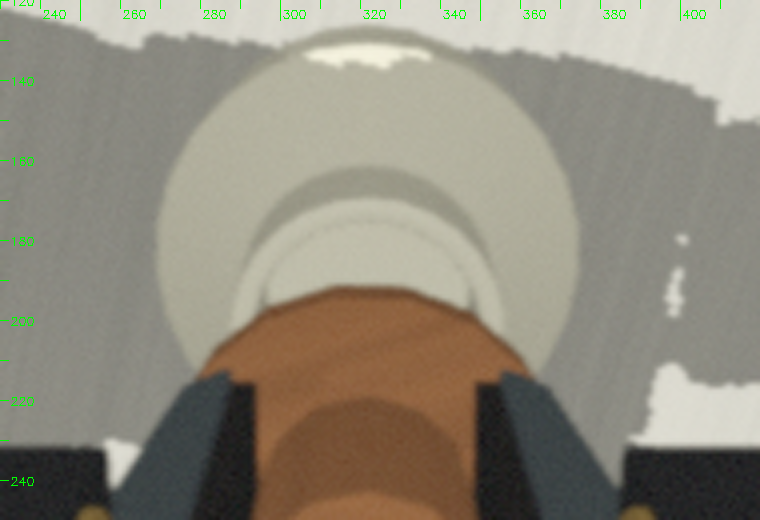

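View pics/sc12a.png

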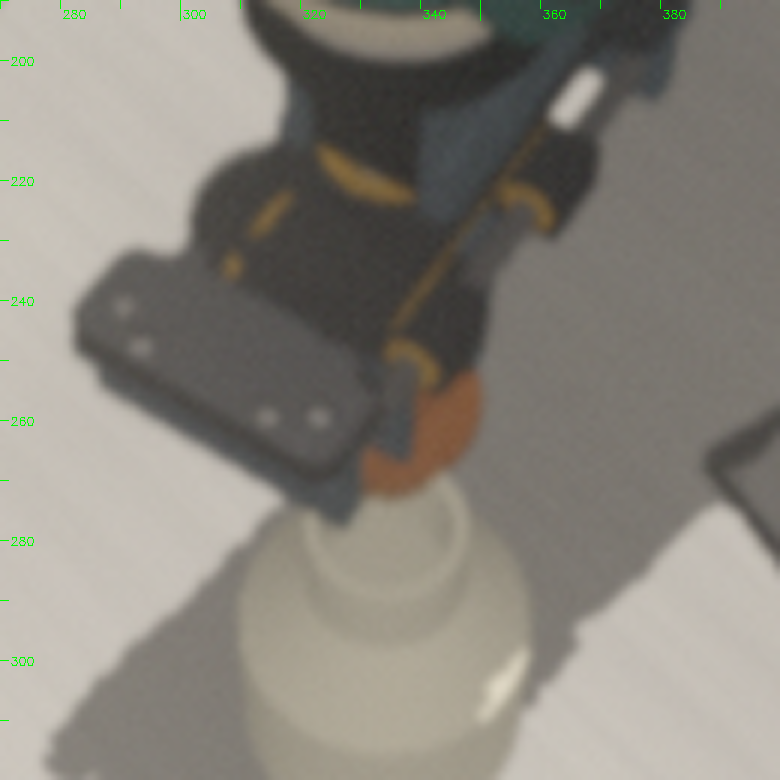

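```bash
python3 - <<'E'
from h import *
s=arm.read_state();z=np.array([-.242,.97,0])
m=np.array([.6287,.1006,.14]);print("rim outer/inner",proj("wrist",m+.026*z,s),proj("wrist",m+.021*z,s), "body", )
for dz in(-.005,-.013): print("collar",proj("wrist",s["eef_pos"]+[0,0,dz]+.027*z,s))
E
```

```text
rim outer/inner [324.0545 166.2411] [324.0378 173.0189] body
collar [322.9134 189.8075]
collar [322.8425 186.2334]
```

Call:
{"method": "apply_moves", "body": {
  "motion": [
    {"delta_pos": [0.03, 0, -0.1], "twist": [0, 0, 0], "fingers": 0.15},
    {"delta_pos": [0.03, 1, -0.1], "twist": [0, 0, 0], "fingers": 0.15},
    {"delta_pos": [0.03, 2.5, -0.1], "twist": [0, 0, 0], "fingers": 0.15},
    {"delta_pos": [0.03, 3.5, -0.1], "twist": [0, 0, 0], "fingers": 0.15},
    {"delta_pos": [0.03, 4.5, -0.1], "twist": [0, 0, 0], "fingers": 0.15},
    {"delta_pos": [0.03, 5.2, -0.1], "twist": [0, 0, 0], "fingers": 0.15},
    {"delta_pos": [0.03, 5.2, -0.1], "twist": [0, 0, 0], "fingers": 0.15},
    {"delta_pos": [0.03, 5.2, -0.1], "twist": [0, 0, 0], "fingers": 0.15}
  ]
}}

```text
t: 16.58
eef_pos: [0.6285, 0.0997, 0.1723]
tool_rot: [[0.97, -0.001, -0.242], [0.242, -0.0, 0.97], [-0.001, -1.0, 0.0]]
contact_force: [-0.1, -0.3, -0.3]
gripper_width: 0.0271
```

```bash
python3 - <<'E'
from h import *
s=arm.read_state();print(s["contact_force"],s["ft_torque"],s["gripper_width"],s["eef_pos"])
cv2.imwrite("pics/w13.png",optics.snapshot("wrist")[:,:,::-1])
cv2.imwrite("pics/sc13.png",optics.snapshot("scene")[:,:,::-1])
crop("pics/sc13.png",270,190,130,130,6,"pics/sc13a.png")
crop("pics/w13.png",230,120,190,130,4,"pics/w13a.png")
E
```

```text
[-0.0727 -0.3396 -0.3165] [-0.0103 -0.142  -0.0051] 0.02710952089860601 [0.6285 0.0997 0.1723]
```

View pics/w13a.png

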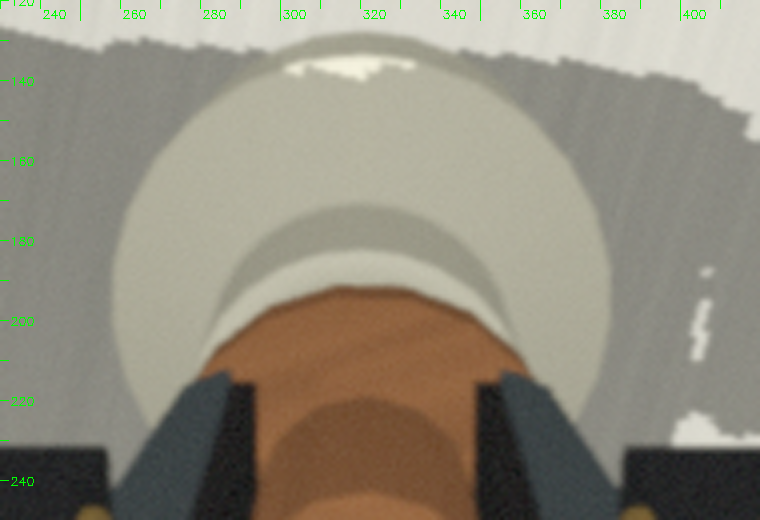

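View pics/sc13a.png

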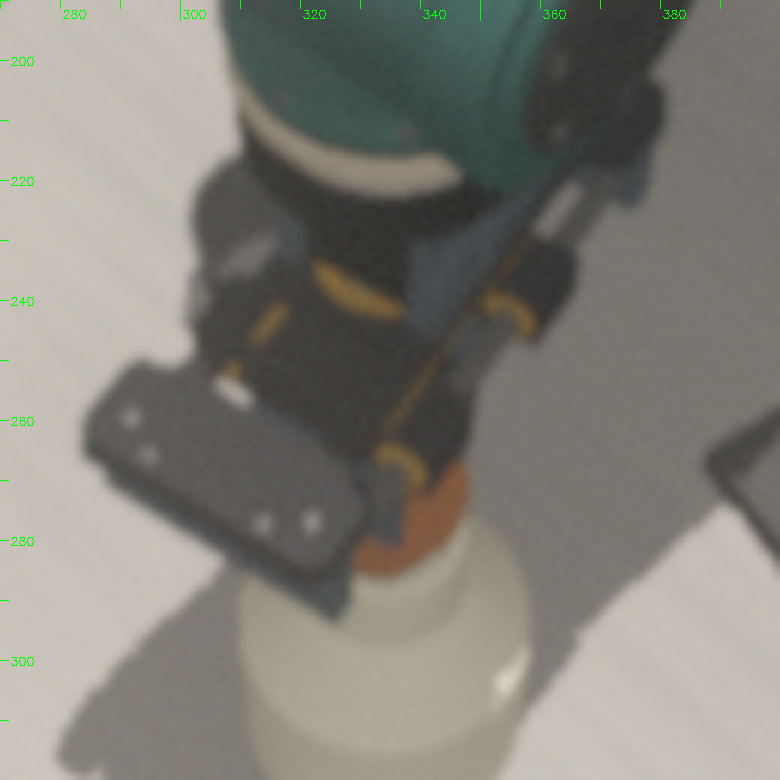

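```bash
python3 - <<'E'
from h import *
s=arm.read_state();z=np.array([-.242,.97,0])
for d in(-.002,-.001,0,.001): print(d,"rim",proj("wrist",np.r_[s["eef_pos"][:2],.14]+(.026+d)*z,s),"collar",proj("wrist",s["eef_pos"]+[0,0,-.005]+(.027+d)*z,s))
E
```

```text
-0.002 rim [322.5902 183.4121] collar [322.8626 193.6217]
-0.001 rim [322.5915 181.7462] collar [322.8644 191.7167]
0 rim [322.5927 180.0762] collar [322.8663 189.8063]
0.001 rim [322.594  178.4022] collar [322.8681 187.8907]
```

Call:
{"method": "apply_moves", "body": {
  "motion": [
    {"delta_pos": [-0.1, 0, -0.03], "twist": [0, 0, 0], "fingers": 0.15},
    {"delta_pos": [-0.1, 0.4, -0.03], "twist": [0, 0, 0], "fingers": 0.15},
    {"delta_pos": [-0.1, 0.8, -0.03], "twist": [0, 0, 0], "fingers": 0.15},
    {"delta_pos": [-0.1, 1.2, -0.03], "twist": [0, 0, 0], "fingers": 0.15},
    {"delta_pos": [-0.1, 1.5, -0.03], "twist": [0, 0, 0], "fingers": 0.15},
    {"delta_pos": [-0.1, 1.7, -0.03], "twist": [0, 0, 0], "fingers": 0.15},
    {"delta_pos": [-0.1, 1.7, -0.03], "twist": [0, 0, 0], "fingers": 0.15},
    {"delta_pos": [-0.1, 1.7, -0.03], "twist": [0, 0, 0], "fingers": 0.15}
  ]
}}

```text
t: 17.35
eef_pos: [0.6277, 0.0992, 0.1555]
tool_rot: [[0.97, -0.0, -0.242], [0.242, -0.0, 0.97], [-0.0, -1.0, 0.0]]
contact_force: [-0.8, 0.8, -0.6]
gripper_width: 0.0272
```

Call:
{"method": "apply_moves", "body": {
  "motion": [
    {"delta_pos": [0, 0.1, 0], "twist": [0, 0, 0], "fingers": 0.15},
    {"delta_pos": [0, 0.15, 0], "twist": [0, 0, 0], "fingers": 0.15},
    {"delta_pos": [0, 0.2, 0], "twist": [0, 0, 0], "fingers": 0.15},
    {"delta_pos": [0, 0.2, 0], "twist": [0, 0, 0], "fingers": 0.15},
    {"delta_pos": [0, 0.2, 0], "twist": [0, 0, 0], "fingers": 0.15}
  ]
}}

```text
t: 17.77
eef_pos: [0.6277, 0.0992, 0.1537]
tool_rot: [[0.97, 0.0, -0.242], [0.242, 0.0, 0.97], [0.0, -1.0, 0.0]]
contact_force: [-0.5, 0.2, -1.2]
gripper_width: 0.0274
```

No contact yet, so I'll ease it down further.

Call:
{"method": "apply_moves", "body": {
  "motion": [
    {"delta_pos": [0, 0.05, 0], "twist": [0, 0, 0], "fingers": 0.15},
    {"delta_pos": [0, 0.1, 0], "twist": [0, 0, 0], "fingers": 0.15},
    {"delta_pos": [0, 0.1, 0], "twist": [0, 0, 0], "fingers": 0.15},
    {"delta_pos": [0, 0.1, 0], "twist": [0, 0, 0], "fingers": 0.15}
  ]
}}

```text
t: 18.1
eef_pos: [0.6278, 0.0992, 0.1529]
tool_rot: [[0.97, 0.0, -0.242], [0.242, 0.0, 0.97], [0.0, -1.0, -0.0]]
contact_force: [-1.8, -0.5, 2.9]
gripper_width: 0.027
```

Call:
{"method": "apply_moves", "body": {
  "motion": [
    {"delta_pos": [0, 0.05, 0], "twist": [0, 0, 0], "fingers": 0.15},
    {"delta_pos": [0, 0.05, 0], "twist": [0, 0, 0], "fingers": 0.15},
    {"delta_pos": [0, 0.05, 0], "twist": [0, 0, 0], "fingers": 0.15}
  ]
}}

```text
t: 18.35
eef_pos: [0.628, 0.0993, 0.1528]
tool_rot: [[0.97, 0.0, -0.242], [0.242, 0.0, 0.97], [0.0, -1.0, -0.0]]
contact_force: [-3.5, -0.2, 8.0]
gripper_width: 0.0269
```

```bash
python3 - <<'E'
from h import *
cv2.imwrite("pics/w14.png",optics.snapshot("wrist")[:,:,::-1])
crop("pics/w14.png",230,120,190,130,4,"pics/w14a.png")
E
```

```text
(no output)
```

View pics/w14a.png

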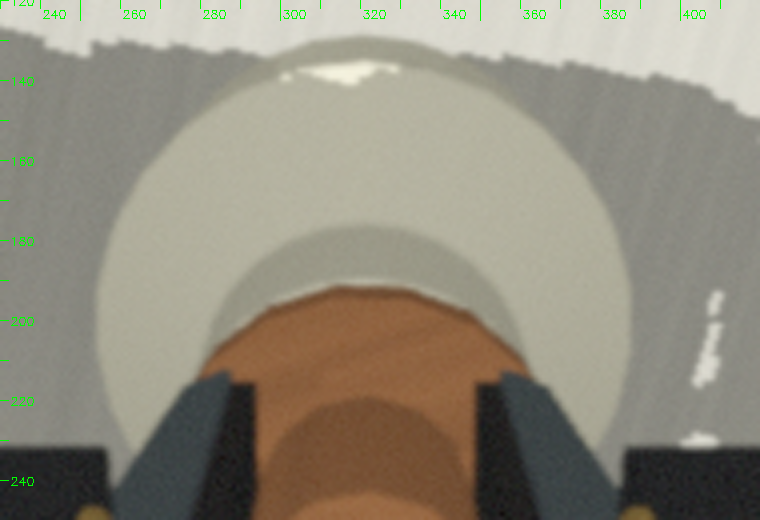

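Call:
{"method": "apply_moves", "body": {
  "motion": [
    {"delta_pos": [0, -0.05, 0], "twist": [0, 0, 0], "fingers": 0.25},
    {"delta_pos": [0, -0.05, 0], "twist": [0, 0, 0], "fingers": 0.4},
    {"delta_pos": [0, -0.05, 0], "twist": [0, 0, 0], "fingers": 0.6},
    {"delta_pos": [0, -0.05, 0], "twist": [0, 0, 0], "fingers": 0.7},
    {"delta_pos": [0, -0.05, 0], "twist": [0, 0, 0], "fingers": 0.7},
    {"delta_pos": [0, -0.05, 0], "twist": [0, 0, 0], "fingers": 0.7}
  ]
}}

```text
t: 18.9
eef_pos: [0.6277, 0.0992, 0.1525]
tool_rot: [[0.97, -0.0, -0.242], [0.242, -0.0, 0.97], [-0.0, -1.0, 0.0]]
contact_force: [0.4, -0.1, -0.1]
gripper_width: 0.0577
```

Call:
{"method": "apply_moves", "body": {
  "motion": [
    {"delta_pos": [0, -1, 0], "twist": [0, 0, 0], "fingers": 0.8},
    {"delta_pos": [0, -3, 0], "twist": [0, 0, 0], "fingers": 0.8},
    {"delta_pos": [0, -6, 0], "twist": [0, 0, 0], "fingers": 0.8},
    {"delta_pos": [0, -9, 0], "twist": [0, 0, 0], "fingers": 0.8},
    {"delta_pos": [0, -12, 0], "twist": [0, 0, 0], "fingers": 0.8},
    {"delta_pos": [0, -14, -4], "twist": [0, 0, 0], "fingers": 0.8},
    {"delta_pos": [0, -14, -8], "twist": [0, 0, 0], "fingers": 0.8},
    {"delta_pos": [0, -14, -12], "twist": [0, 0, 0], "fingers": 0.8},
    {"delta_pos": [0, -14, -14], "twist": [0, 0, 0], "fingers": 0.8},
    {"delta_pos": [0, -14, -14], "twist": [0, 0, 0], "fingers": 0.8}
  ]
}}

```text
t: 19.73
eef_pos: [0.6623, -0.0403, 0.2936]
tool_rot: [[0.971, 0.001, -0.239], [0.239, -0.001, 0.971], [0.001, -1.0, -0.001]]
contact_force: [0.2, -0.8, -0.6]
gripper_width: 0.0728
```

```bash
python3 - <<'E'
from h import *
s=arm.read_state();print(s["t"],s["eef_pos"],s["contact_force"],s["gripper_width"])
cv2.imwrite("pics/w15.png",optics.snapshot("wrist")[:,:,::-1])
cv2.imwrite("pics/sc15.png",optics.snapshot("scene")[:,:,::-1])
cv2.imwrite("pics/top15.png",optics.snapshot("top")[:,:,::-1])
crop("pics/sc15.png",190,90,190,150,4,"pics/sc15b.png")
crop("pics/sc15.png",270,210,120,120,6,"pics/sc15a.png")
print([proj("scene",(.6287,.1006,z)) for z in(.148,.182)])
E
```

```text
19.7333 [ 0.6623 -0.0403  0.2936] [ 0.1941 -0.7652 -0.5764] 0.07281832594899788
[array([334.2947, 275.1714]), array([334.4516, 266.1542])]
```

View pics/sc15a.png

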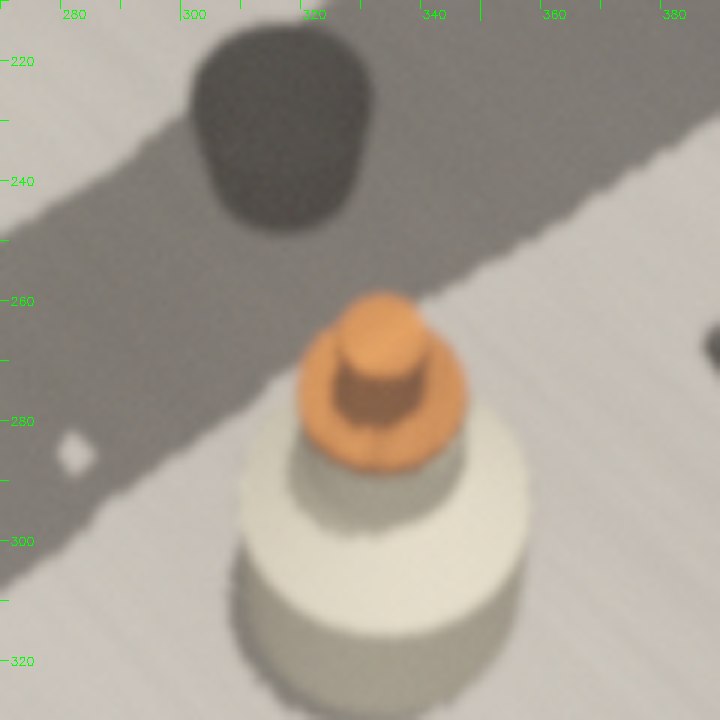

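View pics/sc15.png

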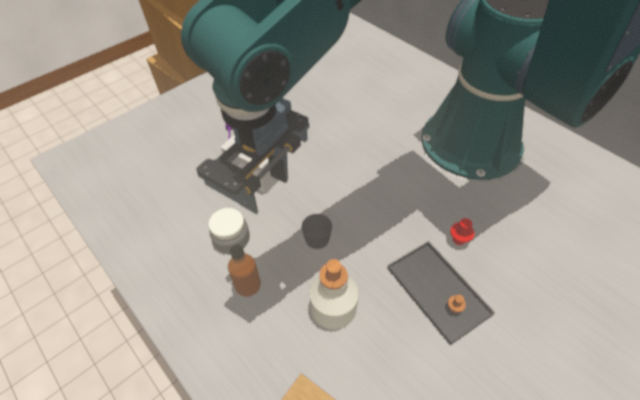

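View pics/top15.png

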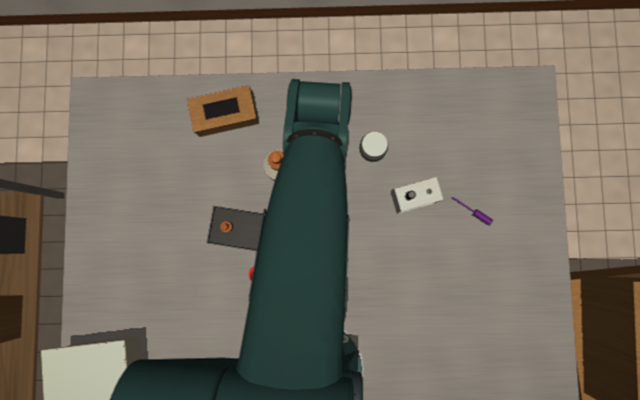

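View pics/w15.png

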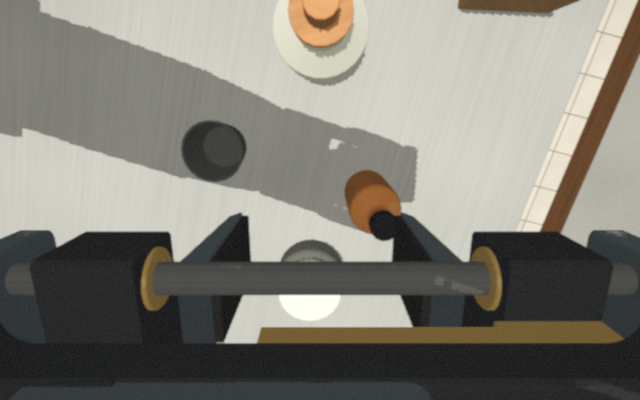

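```bash
python3 - <<'E'
from h import *
print(ticket.sign_off(), arm.read_state()["t"])
E
```

```text
the job is handed in; nothing more can be done
the job is handed in; nothing more can be done
```

The job is done and handed in at about 20 s, well inside the 67 s limit.

- **Probe:** I held the tip about 30 mm below the cup's rim for a little over a second. I then stood the probe in the empty well, where it touched down at its seated height with a reading of about 3 N, and let go. The last picture showed it upright and home.
- **Stopper:** I lowered the large stopper by hand into the flask neck until its collar met the rim. It touched at the predicted height, with a reading of at most 8 N, and I let go. The last pictures showed the collar level on the rim.
- **Everything else:** The flask, cup, small stopper, red look-alike, bottle and tub look unmoved. The gripper was clear of everything at the end.

**Checks that disagreed or failed:**
- **Purple look-alike:** The purple probe stood free beside the rack at the start and was lying on the table by my next picture. I don't think I touched it: the fingers were at least 55 mm above it and the force readings stayed near zero. It is still on the table.
- **Camera agreement:** The wrist camera read 2–3 mm away from the two fixed cameras, so I centred on the wrist views and by touch.
- **Refused move:** One move call was refused for a missing key, and I sent it again.

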